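# Load the dry block heater

### The job

Fold the heater's clear hood up until it stands upright, put every purple-capped vial from the blue tray into a well of the aluminium block, one to a well, and press each straight down until it sits fully home on the bottom of its well. Then fold the hood down until it is fully shut, without slamming it, and only then press the green start key all the way in and let it go. Leave the tip box, the black tube rack and the white jar where they are.

Things in the scene. Friction and masses are not known exactly. Their poses are not given: they have to be found in the camera images.
- heater: dry block heater, white housing 200 (x) by 220 (y) by 85 mm high, fixed to the bench, front towards -x; origin on the bench under its middle. An aluminium block 132 x 128 mm, set in its top with its centre at y +22 mm, stands 3 mm proud (top 88 mm above the bench) and has six wells. A grey key strip with a display and the green start key runs along its -y side (y -55 to -107 mm)
- lid (a joint): angle of the heater's clear hood about its hinge, rad: 0 fully shut, 1.57 standing upright, stop at 1.7. Hood 162 mm from hinge to front face, 144 mm wide, 42 mm high, 0.3 kg; the hinge is stiff (0.6 N m), so it stays wherever it is left
- lid_hinge (a point): middle of the hinge line at the rear (+x) of the hood, 86 mm above the bench; the line runs along the heater's y
- lid_handle (a point): middle of the hood's dark grey round handle bar, 12 mm thick and 90 mm long between its end stems, parallel to the hinge, 42 mm clear in front of the hood's front face (centre to face); 204 mm from the hinge line and 20 mm above the hood's rim when shut. Its y axis lies along the bar. With the hood upright the bar is on top
- start (a joint): travel of the green start key, m: 0 out, 0.005 fully pressed; it springs back (5 N)
- start_top (a point): top centre of the green round start key (24 mm across), on the key strip, pressed straight down; it counts as pressed beyond 0.004 m
- tray: blue sample tray, 200 (x) by 190 (y) mm outside, rim 16 mm high, wall and floor 4 mm, fixed; origin on the bench under its middle. Tray and heater stand on opposite sides (left and right) of the line straight ahead of the robot, either way round, with nothing taller than the tube rack between them there
- well0 (a point): well of the aluminium block: blind, flat-bottomed round hole 29.5 mm across and 22 mm deep with a sharp, unchamfered rim; this point is the centre of its mouth, level with the block's top, its z axis along the hole. The wells stand in 2 rows (58 mm apart in the heater's x) of 3 (40 mm apart in its y)
- well1 (a point): mouth centre of another well like well0
- well2 (a point): mouth centre of another well like well0
- well3 (a point): mouth centre of another well like well0
- well4 (a point): mouth centre of another well like well0
- well5 (a point): mouth centre of another well like well0
- vial0_mid (a point): sample vial, amber glass with a purple screw cap: a straight upright cylinder 28 mm across and 52 mm tall (cap: the top 15 mm, same width), flat foot, 40 g, heavy at the foot; this point is on its axis half-way up (26 mm), z towards the cap. Seated in a well it stands 30 mm proud of the block, this point 4 mm above the well's mouth. It may be absent
- vial1_mid (a point): another vial like vial0; it may be absent
- vial2_mid (a point): another vial like vial0; it may be absent
- vial3_mid (a point): another vial like vial0; it may be absent
- vial4_mid (a point): another vial like vial0; it may be absent
- vial5_mid (a point): another vial like vial0; it may be absent
- tip_box: bystander: white pipette-tip box with a yellow lid, 89 x 126 x 76 mm; origin under its middle
- tube_rack: bystander: low black tube rack, 75 x 115 x 32 mm, with three small white tubes reaching 44 mm high; origin under its middle
- reagent: bystander: small white reagent jar with a blue cap, 58 mm across, 78 mm tall; origin under its middle
Things that resemble listed ones, but are neither listed nor needed, are in the scene too. Leave any turquoise look-alike of the part that bears vial0_mid alone.

How it is judged (in metres and radians):
On the way, in this order (a step that is already met when the one before it is completed fails the run):
1. the hood is folded up until it stands upright (beyond 75 degrees) (value of joint lid above 1.31 rad), for 0.2 s.
2. every vial is in a well, fully home and upright (((distance between vial0_mid and well0 below 0.006 m and angle between vial0_mid's own z axis and vertical below 0.08 rad) or (distance between vial0_mid and well1 below 0.006 m and angle between vial0_mid's own z axis and vertical below 0.08 rad) or (distance between vial0_mid and well2 below 0.006 m and angle between vial0_mid's own z axis and vertical below 0.08 rad) or (distance between vial0_mid and well3 below 0.006 m and angle between vial0_mid's own z axis and vertical below 0.08 rad) or (distance between vial0_mid and well4 below 0.006 m and angle between vial0_mid's own z axis and vertical below 0.08 rad) or (distance between vial0_mid and well5 below 0.006 m and angle between vial0_mid's own z axis and vertical below 0.08 rad)) and ((distance between vial1_mid and well0 below 0.006 m and angle between vial1_mid's own z axis and vertical below 0.08 rad) or (distance between vial1_mid and well1 below 0.006 m and angle between vial1_mid's own z axis and vertical below 0.08 rad) or (distance between vial1_mid and well2 below 0.006 m and angle between vial1_mid's own z axis and vertical below 0.08 rad) or (distance between vial1_mid and well3 below 0.006 m and angle between vial1_mid's own z axis and vertical below 0.08 rad) or (distance between vial1_mid and well4 below 0.006 m and angle between vial1_mid's own z axis and vertical below 0.08 rad) or (distance between vial1_mid and well5 below 0.006 m and angle between vial1_mid's own z axis and vertical below 0.08 rad)) and ((distance between vial2_mid and well0 below 0.006 m and angle between vial2_mid's own z axis and vertical below 0.08 rad) or (distance between vial2_mid and well1 below 0.006 m and angle between vial2_mid's own z axis and vertical below 0.08 rad) or (distance between vial2_mid and well2 below 0.006 m and angle between vial2_mid's own z axis and vertical below 0.08 rad) or (distance between vial2_mid and well3 below 0.006 m and angle between vial2_mid's own z axis and vertical below 0.08 rad) or (distance between vial2_mid and well4 below 0.006 m and angle between vial2_mid's own z axis and vertical below 0.08 rad) or (distance between vial2_mid and well5 below 0.006 m and angle between vial2_mid's own z axis and vertical below 0.08 rad)) and ((distance between vial3_mid and well0 below 0.006 m and angle between vial3_mid's own z axis and vertical below 0.08 rad) or (distance between vial3_mid and well1 below 0.006 m and angle between vial3_mid's own z axis and vertical below 0.08 rad) or (distance between vial3_mid and well2 below 0.006 m and angle between vial3_mid's own z axis and vertical below 0.08 rad) or (distance between vial3_mid and well3 below 0.006 m and angle between vial3_mid's own z axis and vertical below 0.08 rad) or (distance between vial3_mid and well4 below 0.006 m and angle between vial3_mid's own z axis and vertical below 0.08 rad) or (distance between vial3_mid and well5 below 0.006 m and angle between vial3_mid's own z axis and vertical below 0.08 rad)) and ((distance between vial4_mid and well0 below 0.006 m and angle between vial4_mid's own z axis and vertical below 0.08 rad) or (distance between vial4_mid and well1 below 0.006 m and angle between vial4_mid's own z axis and vertical below 0.08 rad) or (distance between vial4_mid and well2 below 0.006 m and angle between vial4_mid's own z axis and vertical below 0.08 rad) or (distance between vial4_mid and well3 below 0.006 m and angle between vial4_mid's own z axis and vertical below 0.08 rad) or (distance between vial4_mid and well4 below 0.006 m and angle between vial4_mid's own z axis and vertical below 0.08 rad) or (distance between vial4_mid and well5 below 0.006 m and angle between vial4_mid's own z axis and vertical below 0.08 rad)) and ((distance between vial5_mid and well0 below 0.006 m and angle between vial5_mid's own z axis and vertical below 0.08 rad) or (distance between vial5_mid and well1 below 0.006 m and angle between vial5_mid's own z axis and vertical below 0.08 rad) or (distance between vial5_mid and well2 below 0.006 m and angle between vial5_mid's own z axis and vertical below 0.08 rad) or (distance between vial5_mid and well3 below 0.006 m and angle between vial5_mid's own z axis and vertical below 0.08 rad) or (distance between vial5_mid and well4 below 0.006 m and angle between vial5_mid's own z axis and vertical below 0.08 rad) or (distance between vial5_mid and well5 below 0.006 m and angle between vial5_mid's own z axis and vertical below 0.08 rad))), for 0.2 s.
3. the hood is fully shut over the vials (all of step 2 and value of joint lid below 0.03 rad), for 0.3 s.
4. the start key is pressed all the way in (value of joint start above 0.004 m and value of joint lid below 0.03 rad), for 0.1 s.
At the end, for the whole second after the job is handed in: Hood shut (below 0.03 rad), start key out again (below 1 mm), and every vial present is fully home in a well (its mid point within 6 mm of the well's mouth point; 4 mm when seated) and upright within 0.08 rad (all of step 3 and value of joint start below 0.001 m); the robot touches nothing.
It fails at once if the tip box is moved by more than 30 mm (distance of tip_box from where it was at the start of the episode above 0.03 m).
It fails at once if the black tube rack is moved by more than 30 mm (distance of tube_rack from where it was at the start of the episode above 0.03 m).
It fails at once if the jar is moved by more than 30 mm (distance of reagent from where it was at the start of the episode above 0.03 m).
It fails at once if the hood is slammed (closing faster than 2.5 rad/s) (velocity of joint lid below -2.5 rad/s).
Of vial0, vial1, vial2, vial3, vial4, vial5 only 4 to 6 are there at a start; the rules pass over those that are not, and their reading is None.
At some moment in a run one of vial0, vial1, vial2, vial3, vial4, vial5 may be knocked a few centimetres aside while the robot is not near it.
Once in a run the grip may slacken for a moment while it holds something.
It also fails if it takes over 210 s, if anything falls off the work surface, if the arm or the gripper's body presses on something with over 40 N, if the wrist force passes 120 N, or if a joint passes its speed limit or range.

### The arm

A 6-joint arm with a two-finger parallel gripper is mounted at the origin on the work surface. World frame = base frame: x ahead of the robot, y to its left, z up, the work surface at z = 0. Lengths are in mm, angles in rad, forces in N, time in s.
With the tool pointing down it reaches from about 250 to 800 mm from the base axis. Payload 3.9 kg.
Tool frame: the origin (TCP) lies at the centre of the arm's flange, where the gripper is bolted on; the fingertips stand 173 mm ahead of it and the grasp point (between the pads) lies 155 mm ahead of it (robot.nose_length is the distance from the TCP to the fingertips, in mm); z points along the fingers, y is the direction in which the jaws open and shut (so a half turn about z gives the same grasp; the last joint's range is limited). The gripper opens to 85 mm and grips with 20 to 120 N. Pads are 22 mm wide; open, the fingers measure 114 mm over their backs; the gripper's body (76 mm by 85 mm) begins 54 mm behind the grasp point. The pads swing forward as they close: fully open they stand 13 mm farther back than shut.
Start: joints at [0, 0.26, -0.138, 1.173, 0, 1.571], TCP at [524.991, 0, 404.704] pointing down, gripper open.
Joint ranges: [-2.78, 2.78], [-0.83, 1.72], [-1.28, 1.37], [-1.9, 2.12], [-1.57, 1.48], [-3.14, 3.14]. Speed limits (rad/s): [2.57, 2.57, 3.14, 3.14, 3.14, 3.14].

### API

Orientations are given as a unit quaternion [w, x, y, z].
In Python, from plant import read_state, capture, job, robot gives the robot as it stands.
- The arm moves only by the tool move_arm, never from a script. Its argument "targets" is a list of rows, each an object of numbers: "rx", "ry", "rz": the turn, a rotation vector about the tool's x, y, z in degrees; "dx", "dy", "dz": the shift along the tool's x, y, z in cm; "claw": the opening, from 0 (shut) to 1 (fully open). In form: [{"rx": .., "ry": .., "rz": .., "dx": .., "dy": .., "dz": .., "claw": ..}, ...]. A call has exactly 8 rows; each row is the pose to reach, as a shift and turn from the pose commanded when the call began, along the tool's axes at that moment; what a row does not reach only later rows make up. A row lasts 1/12 s, in which the tool goes at most 41.7 mm and 7.16 degrees, less where a joint would pass 70% of its speed; a pose out of reach is approached as far as the arm can. A call with a gripper value outside its range is refused whole. The fingers move at their own pace and stop on an object; "squeeze" is the grip in N (left out, the last holds). Time passes only in rows, so rows that repeat a pose let the fingers close, or fill a call up. It gives the time, the measured TCP pose, the force and the opening at its end, in the units of the state.
- read_state(): the state, without advancing time (a new reading comes with each control period).
- capture(name): name is "scene" or "side" or "wrist"; returns a dict with "img" (480x640x3 uint8, red, green, blue), "camera_matrix" (3x3 intrinsics, pixels), "D" ([k1, k2, p1, p2, k3] as OpenCV has them; the pictures are not rectified), "cam_to_world" (4x4, takes a point from camera to world coordinates). Camera axes: x right, y down, z forward; pixel columns grow to the right and rows downward; lengths in mm; the calibration is good to about 2 mm. A picture is of the moment at which its call begins. There is no depth.
- job.job_done(): hands the job in, once; it reports no verdict.
The state is a dict: "clock": time; "q": joint angles; "qd": joint speeds; "joint_torque": joint torques, N m; "tool_pos": TCP position; "eef_rot": TCP orientation; "wrist_force": force on the tool from outside, world axes, zero at the start; "wrist_torque": the same for the moment, N m; "opening": opening from 0.0 (shut) to 1.0 (fully open).
Only numpy, scipy, OpenCV 4.12 (cv2) and the standard library are available. Lean on these libraries where they do the work, as an engineer would, in place of code of your own. Each camera call takes 0.05 s, during which the arm holds its last target. There are 200 camera calls.

## Working session

There is one attempt and no reset: what is moved stays moved. The work goes in short steps, Python scripts to look and compute and a tool call to move; the robot and the scene stay as the last step left them, time stands still between calls to the robot, and variables do not carry over. Pictures are saved under pics/ and viewed, about 12 in all and at most 16, crops included, and the job is handed in when it is done.

Besides the shell and the picture viewer there is one more tool, called as a command line: name --argument value ..., lists and objects as JSON in quotes. move_arm: Moves the arm, as the interface text tells. Its arguments: {"type":"object","properties":{"targets":{"type":"array","items":{"type":"object","properties":{"rx":{"type":"number"},"ry":{"type":"number"},"rz":{"type":"number"},"dx":{"type":"number"},"dy":{"type":"number"},"dz":{"type":"number"},"claw":{"type":"number"}}}},"squeeze":{"type":"number"}},"required":["targets"]}

```bash
ls; mkdir -p pics; cat > h.py <<'E'
import numpy as np, cv2
from plant import read_state, capture, job, robot
from scipy.spatial.transform import Rotation as R
def snap(n,f=None):
    c=capture(n)
    if f: cv2.imwrite('pics/'+f,c['img'][:,:,::-1])
    return c
def ray(c,px):
    u=cv2.undistortPoints(np.array(px,float).reshape(-1,1,2),np.array(c['camera_matrix']),np.array(c['D'])).reshape(-1,2)
    T=np.array(c['cam_to_world']); d=np.c_[u,np.ones(len(u))]@T[:3,:3].T
    return T[:3,3],d
def onz(c,px,z):
    o,d=ray(c,px); return o+d*((z-o[2])/d[:,2])[:,None]
def proj(c,P):
    T=np.linalg.inv(np.array(c['cam_to_world'])); 
    return cv2.projectPoints(np.array(P,float).reshape(-1,1,3),cv2.Rodrigues(T[:3,:3])[0],T[:3,3],np.array(c['camera_matrix']),np.array(c['D']))[0].reshape(-1,2)
E
python3 - <<'E'
from h import *
import pickle
for n in ['scene','side','wrist']:
    c=snap(n,n+'0.png'); pickle.dump(c,open(n+'0.pkl','wb')); print(n,np.round(c['cam_to_world'],2).tolist())
s=read_state(); print(s)
E
```

```text
pics
scene [[0.25, 0.57, -0.78, 1311.62], [0.97, -0.16, 0.2, -195.41], [-0.01, -0.8, -0.6, 641.36], [0.0, 0.0, 0.0, 1.0]]
side [[-0.81, -0.43, 0.4, 271.16], [-0.59, 0.6, -0.54, 386.37], [-0.0, -0.67, -0.74, 656.98], [0.0, 0.0, 0.0, 1.0]]
wrist [[1.0, 0.0, -0.0, 523.17], [-0.0, -0.96, -0.27, 68.28], [-0.0, 0.27, -0.96, 372.71], [0.0, 0.0, 0.0, 1.0]]
{'clock': 0.15, 'q': array([-4.23952762e-05,  2.60541963e-01, -1.39046108e-01,  1.17269837e+00,
       -2.70472740e-05,  1.57080725e+00]), 'qd': array([-0.00027213, -0.00134054,  0.00347713,  0.0003165 , -0.00014279,
        0.00032318]), 'joint_torque': array([-3.64596281e-05, -4.06005156e+01,  2.54166770e+01,  1.26235068e-02,
       -2.58195018e-05, -1.05726747e-05]), 'tool_pos': array([ 5.24750099e+02, -2.62228747e-02,  4.04061366e+02]), 'eef_rot': array([-5.17280872e-04,  7.07125428e-01,  7.07087741e-01, -5.36389596e-04]), 'wrist_force': array([ 0.66219367, -0.31148684, -0.12788842]), 'wrist_torque': array([0.04973959, 0.01951924, 0.02366697]), 'opening': 0.9958375952414248}
```

View pics/scene0.png

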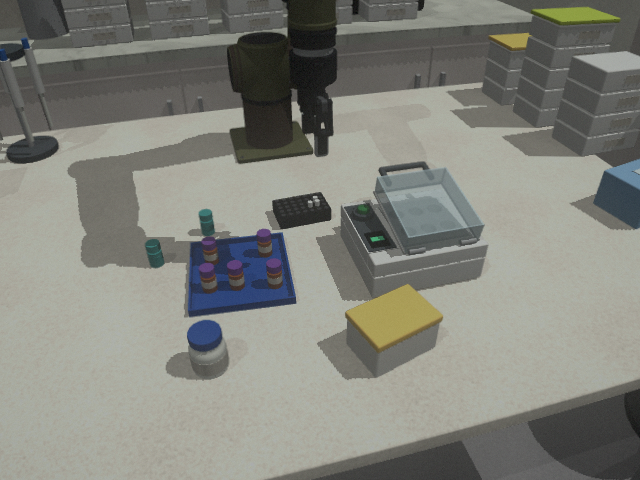

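View pics/side0.png

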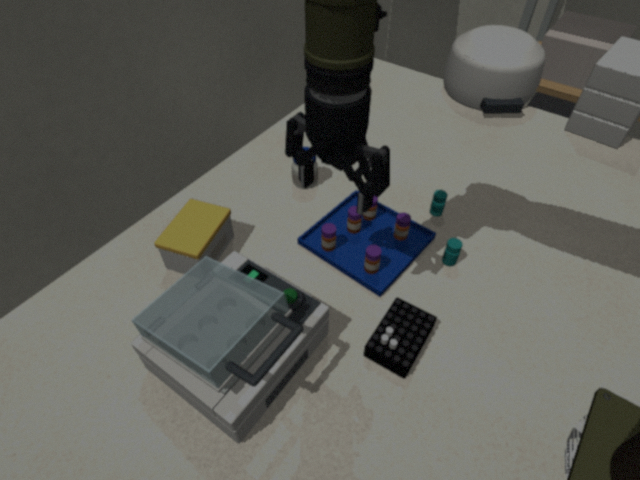

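```bash
cat >> h.py <<'E'
def caps(c,amin=20):
    hsv=cv2.cvtColor(c['img'],cv2.COLOR_RGB2HSV)
    m=((hsv[...,0]>128)&(hsv[...,0]<160)&(hsv[...,1]>80)&(hsv[...,2]>30)).astype(np.uint8)
    n,l,s,ce=cv2.connectedComponentsWithStats(m)
    return [(ce[i],s[i]) for i in range(1,n) if s[i,4]>amin]
E
python3 - <<'E'
from h import *
import pickle
C={n:pickle.load(open(n+'0.pkl','rb')) for n in ['scene','side','wrist']}
for n in C:
    for ce,s in caps(C[n]): print(n,np.round(ce,1),s[2:],np.round(onz(C[n],[ce],48.5)[0],1))
s=C['scene']
print('heater top corners guess',np.round(onz(s,[(343,207),(365,280),(483,238)],85),1).tolist())
print('tray',np.round(onz(s,[(193,242),(284,236),(295,300),(190,310)],16),1).tolist())
print('tip top',np.round(onz(s,[(347,318),(407,290),(441,320),(378,346)],76),0).tolist())
print('rack',np.round(onz(s,[(273,202),(326,196),(330,212)],32),0).tolist(),'jar',onz(s,[(209,368)],0).round(), 'handle',onz(s,[(382,172),(426,168)],106).round())
a=cv2.resize(C['scene']['img'][150:300,325:495],None,fx=4.5,fy=4);b=C['side']['img'];
cv2.imwrite('pics/heat.png',a[:,:,::-1])
E
```

```text
scene [264.1 233.9] [ 14  13 112] [498.6 -98.1  48.5]
scene [209.  242.4] [ 15  13 104] [ 497.4 -206.1   48.5]
scene [273.9 264.7] [ 15  15 152] [597.5 -97.2  48.5]
scene [234.5 266.9] [ 15  15 182] [ 584.6 -167.6   48.5]
scene [206.9 269.1] [ 16  15 165] [ 577.6 -216.9   48.5]
side [374.2 200.5] [ 5 12 44] [ 571.3 -220.4   48.5]
side [353.7 213.5] [ 13  14 120] [ 584.6 -164.6   48.5]
side [403.  219.6] [ 14  14 156] [ 498.1 -206.1   48.5]
side [328.5 230.4] [ 14  14 168] [598.3 -98.1  48.5]
side [372.9 252.5] [ 16  16 199] [501.5 -99.7  48.5]
wrist [385.5 310.6] [ 29  29 599] [597.6 -99.2  48.5]
wrist [293.6 312.1] [ 27  29 590] [ 500.5 -100.9   48.5]
wrist [368.8 366.3] [ 27  29 568] [ 583.2 -168.1   48.5]
wrist [293.8 389.9] [ 23  17 274] [ 498.9 -199.8   48.5]
wrist [361.4 391.8] [18  6 64] [ 576.4 -202.6   48.5]
heater top corners guess [[501.3, 62.6, 85.0], [719.9, 33.7, 85.0], [668.3, 279.0, 85.0]]
tray [[442.7, -238.5, 16.0], [472.4, -54.4, 16.0], [664.3, -74.2, 16.0], [641.0, -256.3, 16.0]]
tip top [[786.0, -18.0, 76.0], [752.0, 95.0, 76.0], [829.0, 119.0, 76.0], [852.0, 9.0, 76.0]]
rack [[363.0, -56.0, 32.0], [371.0, 64.0, 32.0], [435.0, 55.0, 32.0]] jar [[ 764. -237.    0.]] handle [[424. 172. 106.]
 [433. 270. 106.]]
```

View pics/heat.png

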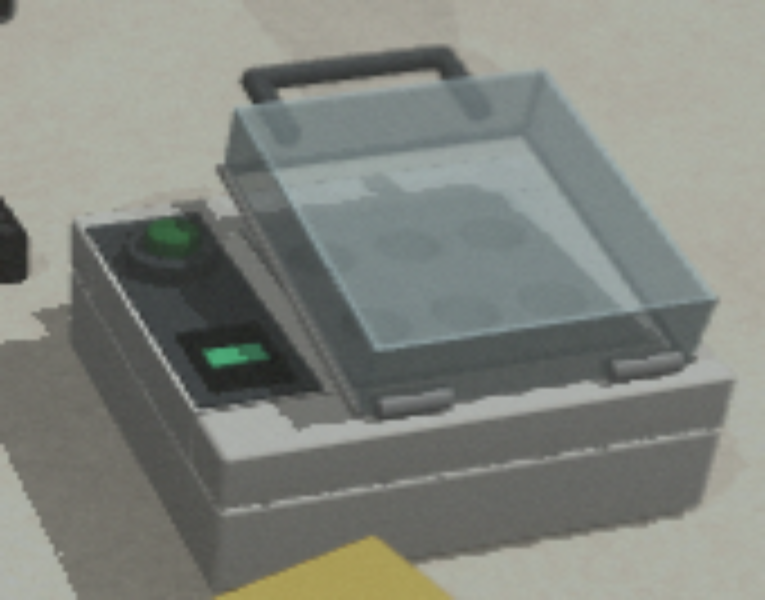

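View pics/wrist0.png

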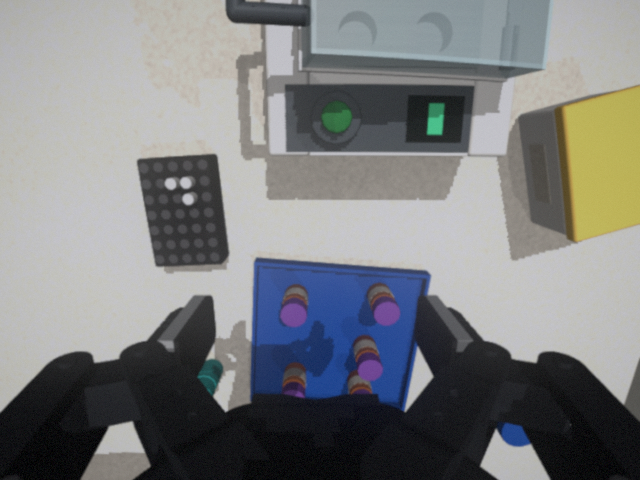

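```bash
python3 - <<'E'
from h import *
import pickle
C={n:pickle.load(open(n+'0.pkl','rb')) for n in ['scene','side','wrist']}
s,w,d=C['scene'],C['wrist'],C['side']
f=lambda l:[(325+x/4.5,150+y/4) for x,y in l]
p=lambda n,a:print(n,np.round(a,1).tolist())
p('scene heater top FL,RL,RR',onz(s,f([(75,217),(225,460),(733,380)]),85))
p('wrist FL RL',onz(w,[(269,153),(508,155)],85))
p('strip wrist',onz(w,[(287,86),(287,151),(473,150)],86))
# green key: blobs
for n,c in C.items():
    hsv=cv2.cvtColor(c['img'],cv2.COLOR_RGB2HSV)
    m=((hsv[...,0]>48)&(hsv[...,0]<80)&(hsv[...,1]>90)&(hsv[...,2]>40)).astype(np.uint8)
    k,l,st,ce=cv2.connectedComponentsWithStats(m)
    for i in range(1,k):
        if st[i,4]>15: print(n,'green',ce[i].round(1),st[i].tolist(),onz(c,[ce[i]],92).round(1))
p('handle scene',onz(s,f([(245,78),(450,52)]),106)); p('handle side',onz(d,[(240,375),(297,325)],106))
p('handle wrist end',onz(w,[(236,10)],106))
p('scene wells',onz(s,f([(410,243),(493,233),(465,308),(553,297)]),88))
E
```

```text
scene heater top FL,RL,RR [[491.0, 63.0, 85.0], [688.0, 62.5, 85.0], [689.6, 277.0, 85.0]]
wrist FL RL [[485.3, 62.6, 85.0], [684.7, 62.2, 85.0]]
strip wrist [[501.2, 114.0, 86.0], [500.3, 64.2, 86.0], [653.7, 65.8, 86.0]]
scene green [362.  207.8] [358, 205, 9, 6, 39] [[524.1  94.3  92. ]]
scene green [376.6 238.3] [370, 236, 15, 6, 61] [[625.8  87.6  92. ]]
side green [253.  273.6] [247, 269, 12, 10, 72] [[618.3  87.   92. ]]
side green [290.1 293.1] [284, 288, 13, 13, 116] [[545.8  82.1  92. ]]
wrist green [336.4 116.6] [322, 101, 30, 32, 740] [[539.9  90.5  92. ]]
wrist green [435.3 118.5] [426, 102, 20, 34, 582] [[618.   89.7  92. ]]
handle scene [[412.8, 170.8, 106.0], [412.0, 277.1, 106.0]]
handle side [[510.5, 231.9, 106.0], [496.3, 127.8, 106.0]]
handle wrist end [[467.8, 161.5, 106.0]]
scene wells [[556.7, 194.8, 88.0], [558.2, 233.5, 88.0], [613.5, 194.8, 88.0], [615.1, 234.2, 88.0]]
```

```bash
cat >> h.py <<'E'
def tri(obs):
    A=np.zeros((3,3));b=np.zeros(3);L=[]
    for c,px in obs:
        o,d=ray(c,[px]);d=d[0]/np.linalg.norm(d[0]);P=np.eye(3)-np.outer(d,d);A+=P;b+=P@o;L.append((o,P))
    x=np.linalg.solve(A,b); return x.round(1),[round(float(np.linalg.norm(P@(x-o))),1) for o,P in L]
E
python3 - <<'E'
from h import *
import pickle
C={n:pickle.load(open(n+'0.pkl','rb')) for n in ['scene','side','wrist']}
s,w,d=C['scene'],C['wrist'],C['side']
a=cv2.resize(d['img'][245:445,125:345],None,fx=3.6,fy=3)
cv2.imwrite('pics/side_heat.png',a[:,:,::-1])
f=lambda x,y:(325+x/4.5,150+y/4)
print(tri([(s,f(248,75)),(d,(297,325))]),tri([(s,f(450,50)),(d,(240,375))]),tri([(s,f(248,75)),(w,(233,10))]))
print('hinge pins',onz(s,[f(378,408),f(452,395),f(612,370),f(685,360)],86).round(1))
E
```

```text
(array([479.3, 146. , 146.7]), [1.0, 1.0]) (array([488.9, 241.1, 151.6]), [4.0, 4.0]) (array([473.8, 147.8, 143.9]), [0.5, 0.5])
hinge pins [[671.5 131.7  86. ]
 [670.6 163.4  86. ]
 [671.  232.9  86. ]
 [672.1 264.9  86. ]]
```

View pics/side_heat.png

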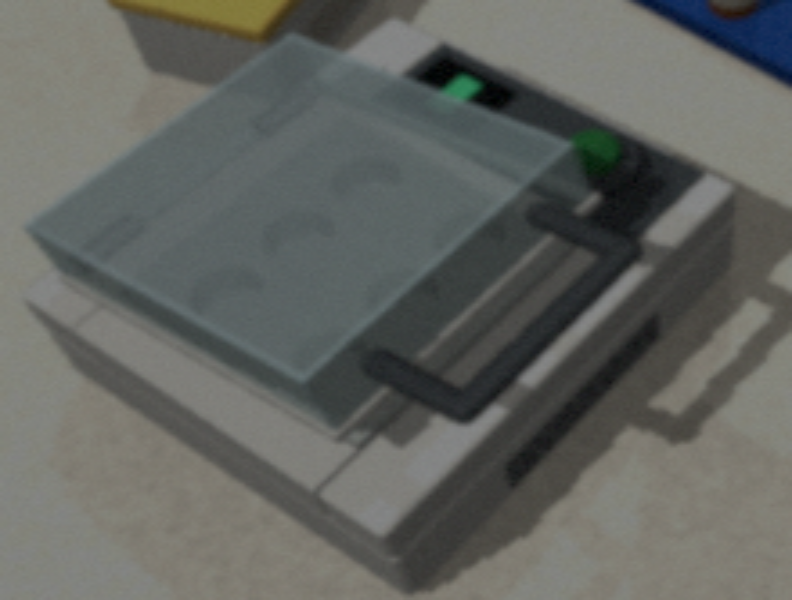

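The hood stands slightly open (about 0.2 rad). There are five purple-capped vials in the tray. The two teal ones outside it, at scene (206,222) and (153,252), are the look-alikes. The heater yaw is about 0, with the hinge at (671,·,86) and the bar at about (476,195,147).

move_arm --targets '[{"dx":3,"dy":-1,"claw":0.35},{"dx":6.5,"dy":-2,"claw":0.35},{"dx":10,"dy":-3,"claw":0.35},{"dx":13.5,"dy":-4,"claw":0.35},{"dx":17,"dy":-4.9,"dz":1,"claw":0.35},{"dx":19.4,"dy":-4.9,"dz":2.5,"claw":0.35},{"dx":19.4,"dy":-4.9,"dz":4,"claw":0.35},{"dx":19.4,"dy":-4.9,"dz":4,"claw":0.35}]' --squeeze 40

```text
invalid input at $.targets[0]: expected keys rx, ry, rz, dx, dy, dz, claw
```

```bash
python3 - <<'E'
from h import *
c=snap('wrist','w1.png'); s=read_state(); print(s['clock'],s['tool_pos'],s['opening'])
print(proj(c,[(476,150,147),(476,240,147),(476,194.5,147)]).round())
T=np.array(c['cam_to_world']);print(T.round(3),c['camera_matrix'])
E
```

```text
0.2 [5.24786782e+02 1.15182617e-02 4.04171024e+02] 1.0014273447042625
[[ 235.    5.]
 [ 230. -166.]
 [ 232.  -79.]]
[[ 1.00000e+00 -0.00000e+00 -0.00000e+00  5.23230e+02]
 [-0.00000e+00 -9.62000e-01 -2.72000e-01  6.82830e+01]
 [-0.00000e+00  2.72000e-01 -9.62000e-01  3.72816e+02]
 [ 0.00000e+00  0.00000e+00  0.00000e+00  1.00000e+00]] [[339.99038923   0.         314.91778561]
 [  0.         339.99038923 241.39268468]
 [  0.           0.           1.        ]]
```

View pics/w1.png

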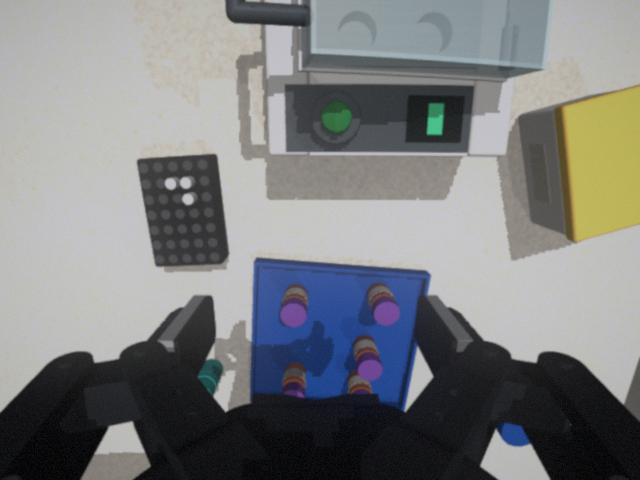

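The call was refused because every row needs all the keys. The picture is unchanged from before.

move_arm --targets '[{"rx":0,"ry":0,"rz":0,"dx":3,"dy":-1,"dz":0,"claw":0.35},{"rx":0,"ry":0,"rz":0,"dx":6.5,"dy":-2,"dz":0,"claw":0.35},{"rx":0,"ry":0,"rz":0,"dx":10,"dy":-3,"dz":0,"claw":0.35},{"rx":0,"ry":0,"rz":0,"dx":13.5,"dy":-4,"dz":0,"claw":0.35},{"rx":0,"ry":0,"rz":0,"dx":17,"dy":-4.9,"dz":1,"claw":0.35},{"rx":0,"ry":0,"rz":0,"dx":19.4,"dy":-4.9,"dz":2.5,"claw":0.35},{"rx":0,"ry":0,"rz":0,"dx":19.4,"dy":-4.9,"dz":4,"claw":0.35},{"rx":0,"ry":0,"rz":0,"dx":19.4,"dy":-4.9,"dz":4,"claw":0.35}]' --squeeze 40

```text
clock: 0.87
tool_pos: [474.6, 195.0, 361.9]
eef_rot: [-0.001, 0.706, 0.708, -0.002]
wrist_force: [-0.7, -1.3, 0.3]
opening: 0.349
```

```bash
python3 - <<'E'
from h import *
c=snap('wrist','w2.png'); s=read_state(); print(s['clock'],s['tool_pos'],s['opening'])
print(proj(c,[(476,150,147),(476,240,147),(476,194.5,147)]).round())
E
```

```text
0.9167 [474.98236668 194.27499578 363.22527663] 0.3489557297116997
[[321. 337.]
 [322. 190.]
 [321. 269.]]
```

View pics/w2.png

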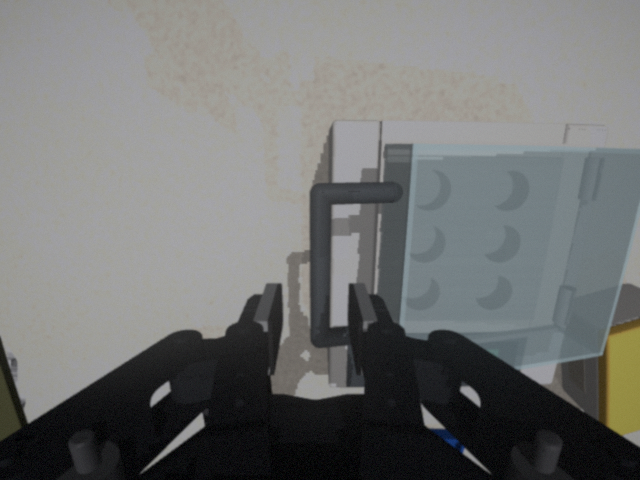

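The bar is at column 320, rows 190–340, as predicted, and it sits between the fingers. Next I descend and grip it.

move_arm --targets '[{"rx":0,"ry":0,"rz":0,"dx":0,"dy":0,"dz":1.5,"claw":0.3},{"rx":0,"ry":0,"rz":0,"dx":0,"dy":0,"dz":3,"claw":0.3},{"rx":0,"ry":0,"rz":0,"dx":0,"dy":0,"dz":4.5,"claw":0.3},{"rx":0,"ry":0,"rz":0,"dx":0,"dy":0,"dz":6,"claw":0.3},{"rx":0,"ry":0,"rz":0,"dx":0,"dy":0,"dz":6.2,"claw":0.2},{"rx":0,"ry":0,"rz":0,"dx":0,"dy":0,"dz":6.2,"claw":0},{"rx":0,"ry":0,"rz":0,"dx":0,"dy":0,"dz":6.2,"claw":0},{"rx":0,"ry":0,"rz":0,"dx":0,"dy":0,"dz":6.2,"claw":0}]' --squeeze 40

```text
clock: 1.58
tool_pos: [476.5, 193.0, 303.2]
eef_rot: [0.001, 0.708, 0.707, -0.0]
wrist_force: [2.8, -5.0, -5.7]
opening: 0.119
```

```bash
python3 - <<'E'
from h import *
s=read_state(); print(s['clock'],s['tool_pos'],s['opening'],s['wrist_force'])
th0=np.arcsin((147-86)/204)
for th in np.linspace(th0,1.70,25): print(round(th-.098,3),np.round([-204*np.cos(th)+204*np.cos(th0),-(204*np.sin(th)-204*np.sin(th0))],0)/10)
E
```

```text
1.5833 [476.49346911 193.04066035 303.19823963] 0.11944303727375735 [ 2.83970427 -4.96165863 -5.68816563]
0.206 [ 0. -0.]
0.264 [ 0.4 -1.1]
0.322 [ 0.8 -2.2]
0.38 [ 1.4 -3.3]
0.438 [ 1.9 -4.3]
0.497 [ 2.6 -5.3]
0.555 [ 3.3 -6.3]
0.613 [ 4.  -7.2]
0.671 [ 4.8 -8.1]
0.729 [ 5.7 -8.9]
0.787 [ 6.6 -9.7]
0.846 [  7.5 -10.4]
0.904 [  8.5 -11.1]
0.962 [  9.5 -11.7]
1.02 [ 10.5 -12.2]
1.078 [ 11.6 -12.7]
1.137 [ 12.7 -13.2]
1.195 [ 13.9 -13.5]
1.253 [ 15.  -13.8]
1.311 [ 16.2 -14. ]
1.369 [ 17.4 -14.2]
1.427 [ 18.5 -14.3]
1.486 [ 19.7 -14.3]
1.544 [ 20.9 -14.2]
1.602 [ 22.1 -14.1]
```

move_arm --targets '[{"rx":0,"ry":0,"rz":0,"dx":0,"dy":0.4,"dz":-1.1,"claw":0},{"rx":0,"ry":0,"rz":0,"dx":0,"dy":0.8,"dz":-2.2,"claw":0},{"rx":0,"ry":0,"rz":0,"dx":0,"dy":1.4,"dz":-3.3,"claw":0},{"rx":0,"ry":0,"rz":0,"dx":0,"dy":1.9,"dz":-4.3,"claw":0},{"rx":0,"ry":0,"rz":0,"dx":0,"dy":2.6,"dz":-5.3,"claw":0},{"rx":0,"ry":0,"rz":0,"dx":0,"dy":3.3,"dz":-6.3,"claw":0},{"rx":0,"ry":0,"rz":0,"dx":0,"dy":4.0,"dz":-7.2,"claw":0},{"rx":0,"ry":0,"rz":0,"dx":0,"dy":4.8,"dz":-8.1,"claw":0}]' --squeeze 40

```text
clock: 2.25
tool_pos: [522.0, 193.1, 383.9]
eef_rot: [-0.002, 0.707, 0.707, -0.003]
wrist_force: [-3.7, -3.9, -3.1]
opening: 0.123
```

```bash
python3 - <<'E'
from h import *
c=snap('side','s2.png')
s=read_state(); print(s['clock'],s['tool_pos'],s['opening'],s['wrist_force'])
E
```

```text
2.3 [523.30355352 193.08381021 385.75697606] 0.12099961360445499 [-5.07040741 -5.02310961  3.66617849]
```

View pics/s2.png

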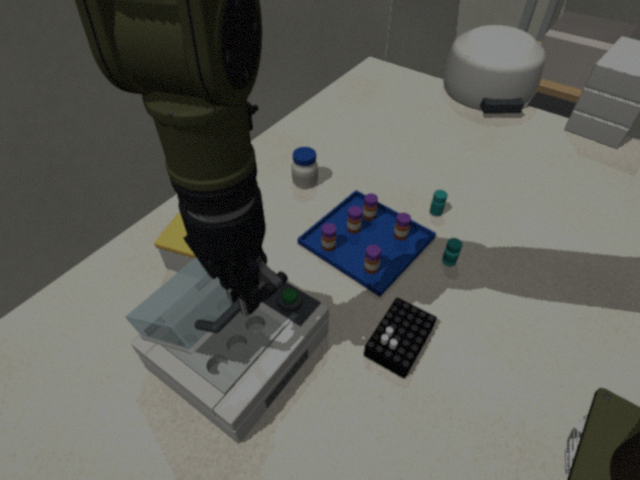

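The hood is following the gripper. Continuing along the arc.

move_arm --targets '[{"rx":0,"ry":0,"rz":0,"dx":0,"dy":0.9,"dz":-0.8,"claw":0},{"rx":0,"ry":0,"rz":0,"dx":0,"dy":1.8,"dz":-1.6,"claw":0},{"rx":0,"ry":0,"rz":0,"dx":0,"dy":2.7,"dz":-2.3,"claw":0},{"rx":0,"ry":0,"rz":0,"dx":0,"dy":3.7,"dz":-3.0,"claw":0},{"rx":0,"ry":0,"rz":0,"dx":0,"dy":4.7,"dz":-3.6,"claw":0},{"rx":0,"ry":0,"rz":0,"dx":0,"dy":5.7,"dz":-4.1,"claw":0},{"rx":0,"ry":0,"rz":0,"dx":0,"dy":6.8,"dz":-4.6,"claw":0},{"rx":0,"ry":0,"rz":0,"dx":0,"dy":7.9,"dz":-5.1,"claw":0}]' --squeeze 40

```text
clock: 2.97
tool_pos: [600.4, 193.1, 438.1]
eef_rot: [-0.001, 0.707, 0.707, -0.001]
wrist_force: [-8.5, -4.5, 8.0]
opening: 0.124
```

move_arm --targets '[{"rx":0,"ry":0,"rz":0,"dx":0,"dy":1.2,"dz":-0.3,"claw":0},{"rx":0,"ry":0,"rz":0,"dx":0,"dy":2.3,"dz":-0.6,"claw":0},{"rx":0,"ry":0,"rz":0,"dx":0,"dy":3.5,"dz":-0.8,"claw":0},{"rx":0,"ry":0,"rz":0,"dx":0,"dy":4.7,"dz":-1.0,"claw":0},{"rx":0,"ry":0,"rz":0,"dx":0,"dy":5.8,"dz":-1.1,"claw":0},{"rx":0,"ry":0,"rz":0,"dx":0,"dy":7.0,"dz":-1.1,"claw":0},{"rx":0,"ry":0,"rz":0,"dx":0,"dy":8.2,"dz":-1.0,"claw":0},{"rx":0,"ry":0,"rz":0,"dx":0,"dy":9.2,"dz":-0.9,"claw":0}]' --squeeze 40

```text
clock: 3.63
tool_pos: [694.5, 193.2, 447.6]
eef_rot: [0.001, 0.707, 0.707, 0.001]
wrist_force: [-2.1, -2.6, 9.2]
opening: 0.125
```

```bash
python3 - <<'E'
from h import *
c=snap('side','s3.png')
s=read_state(); print(s['clock'],s['tool_pos'],s['eef_rot'],s['opening'],s['wrist_force'])
E
```

```text
3.6833 [696.26838716 193.19829268 447.31187238] [0.00156549 0.70748173 0.7067265  0.00219118] 0.12074705046419755 [-0.02714668 -3.29079751  8.60186248]
```

View pics/s3.png

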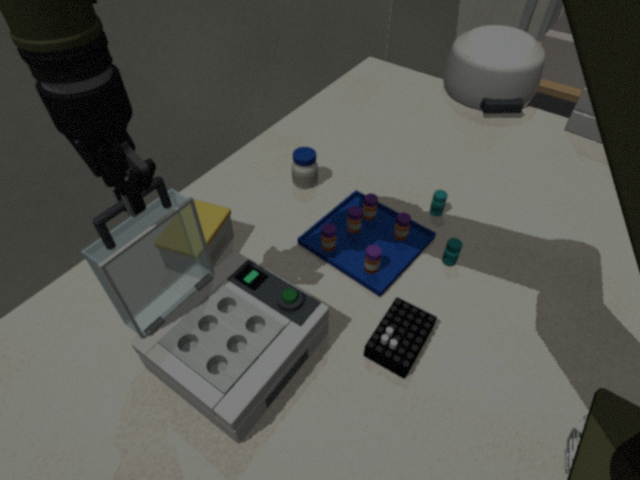

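The hood is upright. Release the bar, lift off and back away.

move_arm --targets '[{"rx":0,"ry":0,"rz":0,"dx":0,"dy":0,"dz":0,"claw":0.35},{"rx":0,"ry":0,"rz":0,"dx":0,"dy":0,"dz":0,"claw":0.4},{"rx":0,"ry":0,"rz":0,"dx":0,"dy":0,"dz":0,"claw":0.4},{"rx":0,"ry":0,"rz":0,"dx":0,"dy":0,"dz":-1.5,"claw":0.4},{"rx":0,"ry":0,"rz":0,"dx":0,"dy":0,"dz":-3.5,"claw":0.4},{"rx":0,"ry":0,"rz":0,"dx":0,"dy":-1.5,"dz":-5,"claw":0.4},{"rx":0,"ry":0,"rz":0,"dx":0,"dy":-4.5,"dz":-5,"claw":0.4},{"rx":0,"ry":0,"rz":0,"dx":0,"dy":-8,"dz":-5,"claw":0.4}]' --squeeze 40

```text
clock: 4.35
tool_pos: [615.3, 194.3, 493.8]
eef_rot: [0.0, 0.707, 0.707, 0.001]
wrist_force: [-0.1, 0.8, 0.8]
opening: 0.4
```

move_arm --targets '[{"rx":0,"ry":0,"rz":0,"dx":0,"dy":-3,"dz":2,"claw":0.6},{"rx":0,"ry":0,"rz":0,"dx":0,"dy":-3,"dz":5,"claw":0.6},{"rx":0,"ry":0,"rz":0,"dx":0,"dy":-3,"dz":8,"claw":0.6},{"rx":0,"ry":0,"rz":0,"dx":0,"dy":-3,"dz":11,"claw":0.6},{"rx":0,"ry":0,"rz":0,"dx":0,"dy":-3,"dz":14,"claw":0.6},{"rx":0,"ry":0,"rz":0,"dx":0,"dy":-3,"dz":17,"claw":0.6},{"rx":0,"ry":0,"rz":0,"dx":0,"dy":-3,"dz":17,"claw":0.6},{"rx":0,"ry":0,"rz":0,"dx":0,"dy":-3,"dz":17,"claw":0.6}]' --squeeze 40

```text
clock: 5.02
tool_pos: [583.8, 193.9, 322.6]
eef_rot: [-0.001, 0.707, 0.707, -0.002]
wrist_force: [-0.1, -0.2, 0.8]
opening: 0.6
```

```bash
python3 - <<'E'
from h import *
import pickle
c=snap('wrist','w4.png');pickle.dump(c,open('w4.pkl','wb'))
s=read_state(); print(s['clock'],s['tool_pos'],s['eef_rot'],s['opening'],s['wrist_force'])
P=[(x,y,88) for x in (558,616) for y in (154.5,194.5,234.5)]
print(proj(c,P).round(1).tolist())
a=caps(c); print([ (x[0].round(),x[1][4]) for x in a])
E
```

```text
5.0667 [584.92074404 194.18211729 324.57304945] [-1.36881412e-04  7.07030901e-01  7.07182639e-01  3.75681348e-05] 0.5967297121892667 [ 0.92408093 -0.3928824   0.2518124 ]
[[279.3, 313.9], [277.5, 256.7], [275.5, 193.2], [366.7, 314.0], [369.5, 256.8], [372.4, 193.3]]
[]
```

View pics/w4.png

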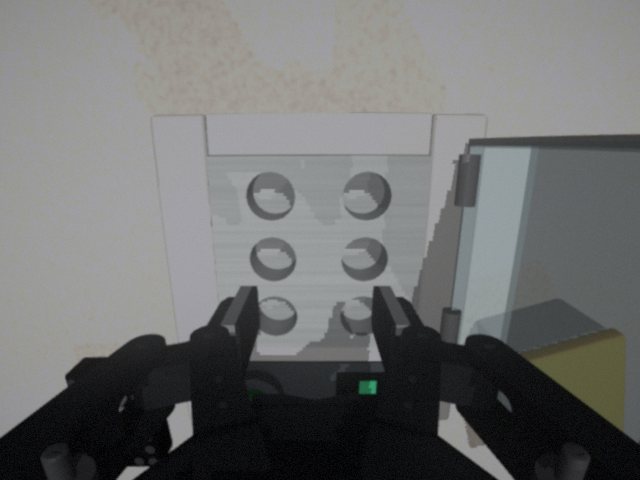

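```bash
cat >> h.py <<'E'
def cmdcam(c,tcp):
    """replace the camera pose by commanded TCP + constant mount (tool straight down, home yaw)"""
    c=dict(c);T=np.array([[1,0,0,-1.8],[0,-.9623,-.2718,68.28],[0,.2718,-.9623,-31.9],[0,0,0,1.]]);T[:3,3]+=tcp;c['cam_to_world']=T;return c
def ell(gray,p,r,lo,hi):
    e=[]
    for a in np.linspace(0,2*np.pi,120,endpoint=False):
        t=np.arange(r*lo,r*hi,.25);x=(p[0]+t*np.cos(a)).astype(np.float32);y=(p[1]+t*np.sin(a)).astype(np.float32)
        v=cv2.remap(gray,x[None],y[None],cv2.INTER_LINEAR)[0].astype(float);g=np.gradient(cv2.GaussianBlur(v[None],(9,1),0)[0])
        i=np.argmax(g); 
        if g[i]>1.0:e.append((x[i],y[i]))
    e=np.array(e,np.float32)
    for _ in range(4):
        if len(e)<15: return None
        E=cv2.fitEllipse(e);(cx,cy),(w,h),an=E;q=R.from_euler('z',-an,degrees=True).as_matrix()[:2,:2]@(e-[cx,cy]).T
        d=abs(np.hypot(q[0]/w*2,q[1]/h*2)-1);e=e[d<max(.03,np.median(d)*2.5)]
    return E,len(e)
E
python3 - <<'E'
from h import *
import pickle
c=pickle.load(open('w4.pkl','rb'));print(np.array(c['cam_to_world'])[:3].round(4).tolist())
cc=cmdcam(c,[585,194,323.7]);g=cv2.cvtColor(c['img'],cv2.COLOR_RGB2GRAY)
for p in [(271,196),(367,196),(273,259),(364,259),(274,316),(361,316)]:
    r=ell(g,p,23 if p[1]<300 else 21,.7,1.3)
    if r: 
        (E,n)=r;print(p,n,np.round(E[0],1),np.round(E[1],1),onz(c,[E[0]],88)[0].round(1),onz(cc,[E[0]],88)[0].round(1))
E
```

```text
[[1.0, 0.0011, -0.0027, 582.1773], [0.0003, -0.9621, -0.2727, 262.1553], [-0.0029, 0.2727, -0.9621, 291.2514]]
(271, 196) 120 [270.2 195.7] [47.5 49.3] [554.8 233.   88. ] [556.3 233.2  88. ]
(367, 196) 114 [366.5 195.6] [47.6 49.6] [612.5 233.1  88. ] [614.2 233.3  88. ]
(273, 259) 120 [272.6 258.8] [43.3 46.2] [554.9 193.1  88. ] [556.4 193.3  88. ]
(364, 259) 114 [364.  258.8] [43.4 46.5] [612.6 193.2  88. ] [614.3 193.3  88. ]
(274, 316) 92 [274.8 315.6] [38.9 43.8] [555.  153.2  88. ] [556.5 153.4  88. ]
(361, 316) 54 [361.5 315.6] [38.9 43.6] [612.6 153.3  88. ] [614.2 153.4  88. ]
```

move_arm --targets '[{"rx":0,"ry":0,"rz":0,"dx":-2.4,"dy":-0.7,"dz":0,"claw":0.6},{"rx":0,"ry":0,"rz":0,"dx":-6.4,"dy":-1.9,"dz":0,"claw":0.6},{"rx":0,"ry":0,"rz":0,"dx":-10.4,"dy":-3.1,"dz":0,"claw":0.6},{"rx":0,"ry":0,"rz":0,"dx":-14.4,"dy":-4.3,"dz":0,"claw":0.6},{"rx":0,"ry":0,"rz":0,"dx":-18.4,"dy":-5.5,"dz":0,"claw":0.6},{"rx":0,"ry":0,"rz":0,"dx":-22.4,"dy":-6.7,"dz":0,"claw":0.6},{"rx":0,"ry":0,"rz":0,"dx":-26.2,"dy":-7.8,"dz":0,"claw":0.6},{"rx":0,"ry":0,"rz":0,"dx":-29.4,"dy":-8.6,"dz":0,"claw":0.6}]' --squeeze 40

```text
clock: 5.73
tool_pos: [499.0, -102.4, 327.1]
eef_rot: [0.002, 0.707, 0.707, 0.001]
wrist_force: [0.1, 0.5, 0.6]
opening: 0.602
```

```bash
python3 - <<'E'
from h import *
import pickle
c=snap('wrist','w5.png');c=snap('wrist','w5.png');pickle.dump(c,open('w5.pkl','wb'))
s=read_state(); print(s['clock'],s['tool_pos'],s['opening'],s['wrist_force'])
cc=cmdcam(c,[499,-100,323.7])
print(proj(cc,[(499,-100,56),(499,-100,4)]).round())
for ce,st in caps(c): print(ce.round(1),st,onz(cc,[ce],50).round(1))
E
```

```text
5.8333 [ 498.99565396 -103.97695025  326.94574613] 0.600250668094037 [0.35492305 0.47204424 0.04366619]
[[317. 244.]
 [317. 227.]]
[447.1 226.9] [ 427  208   41   39 1204] [[594.5 -88.9  50. ]]
[317.8 230. ] [ 300  211   37   39 1132] [[499.3 -91.4  50. ]]
[424.3 307.7] [406 292  34  36 754] [[ 583.5 -154.3   50. ]]
[314.6 354.1] [299 335  33  37 922] [[ 497.  -196.1   50. ]]
```

View pics/w5.png

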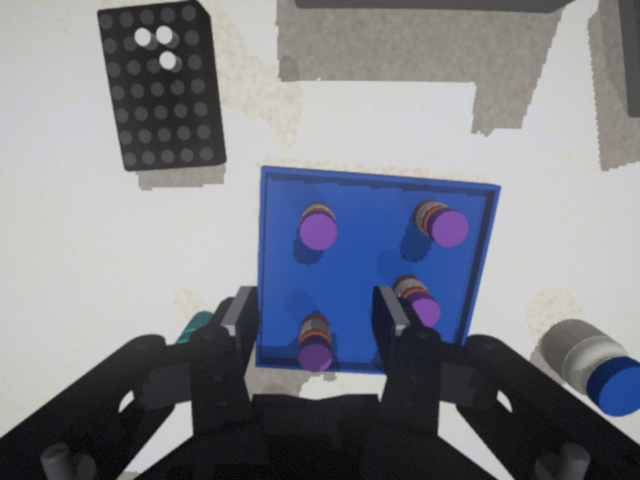

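```bash
python3 - <<'E'
from h import *
import pickle
c=pickle.load(open('w5.pkl','rb'));print(np.array(c['cam_to_world'])[:3].round(4).tolist())
for ce,st in caps(c): print(ce.round(1),onz(c,[ce],50).round(1))
for i in range(3):
    c=snap('wrist');s=read_state(); print(s['clock'],s['tool_pos'].round(1),s['eef_rot'].round(4),np.array(c['cam_to_world'])[:3,3].round(1),np.round(s['q'],3))
E
```

```text
[[1.0, -0.0072, 0.0038, 497.1614], [-0.0059, -0.9606, -0.2777, -38.352], [0.0057, 0.2777, -0.9606, 295.3772]]
[447.1 226.9] [[597.4 -98.7  50. ]]
[317.8 230. ] [[ 500.3 -100.5   50. ]]
[424.3 307.7] [[ 585.8 -165.4   50. ]]
[314.6 354.1] [[ 497.3 -207.4   50. ]]
5.8833 [ 499.6 -102.2  326.7] [0.0022 0.7087 0.7055 0.0017] [498.2 -35.8 295.5] [-0.202  0.279 -0.324  0.963  0.     1.373]
5.9333 [ 499.9 -100.9  326.3] [0.0019 0.7079 0.7063 0.0017] [498.7 -33.9 295.4] [-1.990e-01  2.800e-01 -3.240e-01  9.620e-01  1.000e-03  1.374e+00]
5.9833 [ 500.1 -100.   325.9] [0.0016 0.7073 0.707  0.0015] [498.8 -32.6 295.1] [-1.980e-01  2.800e-01 -3.240e-01  9.620e-01  1.000e-03  1.374e+00]
```

move_arm --targets '[{"rx":0,"ry":0,"rz":0,"dx":0,"dy":0.1,"dz":2,"claw":0.6},{"rx":0,"ry":0,"rz":0,"dx":0,"dy":0.1,"dz":5,"claw":0.6},{"rx":0,"ry":0,"rz":0,"dx":0,"dy":0.1,"dz":8,"claw":0.6},{"rx":0,"ry":0,"rz":0,"dx":0,"dy":0.1,"dz":10.5,"claw":0.6},{"rx":0,"ry":0,"rz":0,"dx":0,"dy":0.1,"dz":12,"claw":0.6},{"rx":0,"ry":0,"rz":0,"dx":0,"dy":0.1,"dz":12.3,"claw":0.6},{"rx":0,"ry":0,"rz":0,"dx":0,"dy":0.1,"dz":12.3,"claw":0.5},{"rx":0,"ry":0,"rz":0,"dx":0,"dy":0.1,"dz":12.3,"claw":0.4}]' --squeeze 40

```text
clock: 6.65
tool_pos: [501.2, -99.2, 201.8]
eef_rot: [0.001, 0.706, 0.708, 0.001]
wrist_force: [0.6, 0.1, 0.5]
opening: 0.405
```

move_arm --targets '[{"rx":0,"ry":0,"rz":0,"dx":0,"dy":0,"dz":0,"claw":0.2},{"rx":0,"ry":0,"rz":0,"dx":0,"dy":0,"dz":0,"claw":0.0},{"rx":0,"ry":0,"rz":0,"dx":0,"dy":0,"dz":0,"claw":0.0},{"rx":0,"ry":0,"rz":0,"dx":0,"dy":0,"dz":-1,"claw":0.0},{"rx":0,"ry":0,"rz":0,"dx":0,"dy":0,"dz":-4,"claw":0.0},{"rx":0,"ry":0,"rz":0,"dx":0,"dy":0,"dz":-8,"claw":0.0},{"rx":0,"ry":0,"rz":0,"dx":0,"dy":0,"dz":-11,"claw":0.0},{"rx":0,"ry":0,"rz":0,"dx":0,"dy":0,"dz":-12.3,"claw":0.0}]' --squeeze 40

```text
clock: 7.32
tool_pos: [501.0, -100.4, 328.9]
eef_rot: [0.003, 0.707, 0.707, 0.002]
wrist_force: [0.9, 0.0, 0.6]
opening: 0.312
```

```bash
python3 - <<'E'
from h import *
import pickle
c=snap('wrist','w6.png');pickle.dump(c,open('w6.pkl','wb'))
s=read_state(); print(s['clock'],s['tool_pos'],s['opening'],s['wrist_force'])
P=s['tool_pos'];print(proj(c,[P-[0,0,145],P-[0,0,197]]).round())
for ce,st in caps(c): print(ce.round(1),st)
E
```

```text
7.3667 [ 501.51064381 -100.51757406  329.96562462] 0.31350840371608435 [0.22328373 0.23433309 0.66036339]
[[317. 335.]
 [316. 281.]]
[440.3 236.2] [ 420  217   41   39 1167]
[314.8 329.1] [ 279  287   78   91 4871]
[414.1 317.5] [ 396  299   37   38 1045]
```

View pics/w6.png

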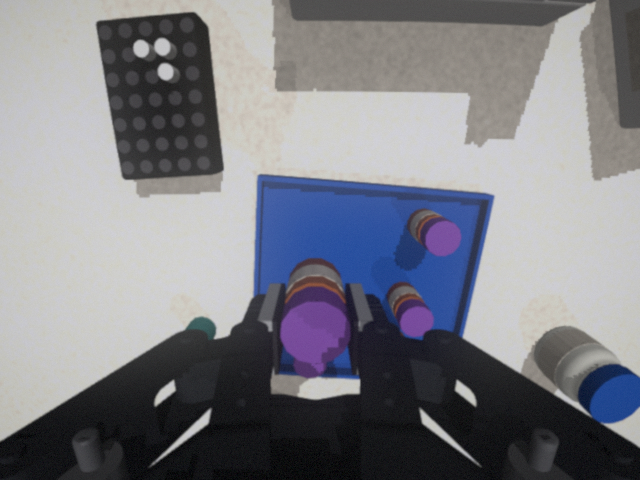

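The vial is gripped, with the cap at (315,330). Carry it to above the rear +y well.

move_arm --targets '[{"rx":0,"ry":0,"rz":0,"dx":1.2,"dy":0.4,"dz":0,"claw":0},{"rx":0,"ry":0,"rz":0,"dx":3.8,"dy":1.3,"dz":0,"claw":0},{"rx":0,"ry":0,"rz":0,"dx":7,"dy":2.4,"dz":0,"claw":0},{"rx":0,"ry":0,"rz":0,"dx":10.2,"dy":3.5,"dz":0,"claw":0},{"rx":0,"ry":0,"rz":0,"dx":13.4,"dy":4.6,"dz":0,"claw":0},{"rx":0,"ry":0,"rz":0,"dx":16.6,"dy":5.7,"dz":0,"claw":0},{"rx":0,"ry":0,"rz":0,"dx":19.8,"dy":6.8,"dz":0,"claw":0},{"rx":0,"ry":0,"rz":0,"dx":23,"dy":7.9,"dz":0,"claw":0}]' --squeeze 40

```text
clock: 8.03
tool_pos: [578.4, 132.2, 322.0]
eef_rot: [-0.001, 0.707, 0.707, -0.001]
wrist_force: [1.1, -0.3, -0.5]
opening: 0.313
```

move_arm --targets '[{"rx":0,"ry":0,"rz":0,"dx":3,"dy":1,"dz":0,"claw":0},{"rx":0,"ry":0,"rz":0,"dx":6,"dy":2,"dz":0,"claw":0},{"rx":0,"ry":0,"rz":0,"dx":8.3,"dy":2.8,"dz":0,"claw":0},{"rx":0,"ry":0,"rz":0,"dx":9.7,"dy":3.3,"dz":0,"claw":0},{"rx":0,"ry":0,"rz":0,"dx":10.3,"dy":3.5,"dz":0,"claw":0},{"rx":0,"ry":0,"rz":0,"dx":10.3,"dy":3.5,"dz":0,"claw":0},{"rx":0,"ry":0,"rz":0,"dx":10.3,"dy":3.5,"dz":0,"claw":0},{"rx":0,"ry":0,"rz":0,"dx":10.3,"dy":3.5,"dz":0,"claw":0}]' --squeeze 40

```text
clock: 8.7
tool_pos: [612.7, 232.3, 322.6]
eef_rot: [-0.001, 0.707, 0.707, -0.002]
wrist_force: [-3.5, 1.0, -2.9]
opening: 0.313
```

```bash
python3 - <<'E'
from h import *
import pickle
c=snap('wrist','w7.png');pickle.dump(c,open('w7.pkl','wb'))
s=read_state(); print(s['clock'],s['tool_pos'],s['opening'],s['wrist_force'],np.array(c['cam_to_world'])[:3].round(4).tolist())
P=s['tool_pos'];print(proj(c,[P-[0,0,145],P-[0,0,197]]).round())
for ce,st in caps(c): print(ce.round(1),st)
for x in (300,315,330): print([tuple(int(k) for k in c['img'][r,x]) for r in range(270,376,3)])
g=cv2.cvtColor(c['img'],cv2.COLOR_RGB2GRAY)
for w in [(x,y,88) for x in(556.4,614.2) for y in(153.4,193.3,233.3)]:
    p=proj(c,[w])[0];r=ell(g,p,21,.7,1.35)
    if r: print(w,p.round(1),r[1],np.round(r[0][0],1),np.round(r[0][1],1),onz(c,[r[0][0]],88)[0].round(1))
E
```

```text
8.75 [612.85563784 231.99272854 322.79123475] 0.313722721099738 [-3.95858647  1.17723269 -1.71860491] [[1.0, 0.0003, -0.0024, 611.1826], [-0.0003, -0.9621, -0.2725, 300.5063], [-0.0024, 0.2725, -0.9621, 291.2552]]
[[320. 334.]
 [319. 281.]]
[314.9 325.7] [ 279  287   73   78 4311]
[(82, 80, 76), (83, 81, 79), (86, 82, 82), (110, 101, 93), (72, 56, 46), (81, 57, 47), (110, 71, 53), (61, 45, 67), (55, 43, 69), (57, 44, 71), (58, 45, 72), (59, 40, 74), (89, 60, 114), (85, 53, 110), (90, 60, 115), (93, 58, 121), (93, 61, 121), (93, 59, 121), (94, 60, 121), (93, 59, 121), (93, 56, 120), (92, 58, 121), (90, 56, 120), (94, 58, 121), (92, 59, 120), (93, 61, 120), (89, 56, 117), (91, 58, 119), (87, 53, 116), (93, 56, 118), (82, 53, 106), (52, 51, 56), (50, 51, 54), (51, 51, 54), (62, 63, 64), (86, 89, 90)]
[(91, 87, 86), (94, 90, 86), (98, 83, 74), (79, 57, 47), (90, 62, 52), (107, 68, 54), (61, 44, 69), (58, 44, 72), (64, 48, 76), (59, 42, 73), (59, 44, 75), (90, 58, 114), (85, 56, 110), (89, 58, 113), (85, 55, 111), (85, 55, 112), (86, 54, 111), (85, 53, 110), (83, 52, 108), (82, 50, 107), 
[... 549 characters left out ...]
59, 118), (91, 56, 119), (91, 58, 121), (94, 58, 121), (92, 58, 120), (74, 47, 98), (62, 41, 81), (63, 40, 80), (62, 37, 81), (59, 40, 73), (53, 54, 57), (62, 63, 67), (70, 71, 74), (69, 71, 73), (68, 69, 71)]
(556.4, 153.4, 88) [237.5 364.4] 38 [238.6 364.9] [42.6 45.1] [557.1 153.   88. ]
(556.4, 193.3, 88) [233.3 313.2] 65 [233.5 314. ] [39.4 49.2] [556.5 192.7  88. ]
(556.4, 233.3, 88) [229. 256.] 120 [226.7 256.4] [42.8 46.9] [554.9 233.1  88. ]
(614.2, 153.4, 88) [320.  364.8] 65 [318.6 362.1] [40.2 43.3] [613.2 155.6  88. ]
(614.2, 193.3, 88) [320.3 313.5] 29 [319.4 307.5] [41.6 51.3] [613.6 197.6  88. ]
(614.2, 233.3, 88) [320.5 256.1] 81 [318.  256.4] [44.2 46.3] [612.6 233.1  88. ]
```

```bash
cat >> h.py <<'E'
def captop(c,tcpz,zoff=145):
    """ellipse of gripped cap's top disc -> centre in camera's world frame"""
    img=c['img'].astype(int);hsv=cv2.cvtColor(c['img'],cv2.COLOR_RGB2HSV)
    pur=((hsv[...,0]>128)&(hsv[...,0]<160)&(hsv[...,1]>80)).astype(np.uint8)
    n,l,s,ce=cv2.connectedComponentsWithStats(pur[:,250:380]);i=1+np.argmax(s[1:,4]);m=np.zeros_like(pur);m[:,250:380]=(l==i)
    b=cv2.GaussianBlur(c['img'],(5,5),0)[...,2]; pts=[]
    x0=250+s[i,0];w=s[i,2]
    cols=np.where(m.any(0))[0]
    for x in cols:
        r=np.where(m[:,x])[0]; br=r[b[r,x]>THR]
        if len(br)<8: continue
        pts+= [(x,br.min()-.5),(x,r.max()+.5)]
    p=np.array(pts,np.float32)
    for _ in range(5):
        E=cv2.fitEllipse(p);(cx,cy),(w,h),an=E;q=R.from_euler('z',-an,degrees=True).as_matrix()[:2,:2]@(p-[cx,cy]).T
        d=abs(np.hypot(q[0]/w*2,q[1]/h*2)-1);p=p[d<max(.02,np.median(d)*2.5)]
    return E,len(p),onz(c,[E[0]],tcpz-zoff)[0]
THR=93
E
python3 - <<'E'
import h
from h import *
import pickle
for f,z in (('w7',322.8),('w6',329.9)):
    c=pickle.load(open(f+'.pkl','rb'))
    for t in (88,93,97):
        h.THR=t;E,n,P=captop(c,z);print(f,n,np.round(E[0],1),np.round(E[1],1),round(E[2]),P.round(1))
    print('cam',np.array(c['cam_to_world'])[:3,3].round(1))
    p=np.array(c['cam_to_world'])
a=pickle.load(open('w7.pkl','rb'))['img'][220:400,220:420];cv2.imwrite('pics/w7c.png',cv2.resize(a,None,fx=3,fy=3)[:,:,::-1])
E
```

```text
w7 110 [314.7 331.8] [63.1 69.2] 89 [610.8 233.  177.8]
w7 117 [314.7 332.1] [62.2 69.3] 89 [610.8 232.9 177.8]
w7 106 [314.6 332.3] [62.2 68.7] 90 [610.8 232.8 177.8]
cam [611.2 300.5 291.3]
w6 72 [313.7 331.9] [64.7 90.3] 10 [500.2 -99.4 184.9]
w6 74 [313.2 334.8] [66.1 84.1] 14 [ 500.  -100.6  184.9]
w6 93 [311.7 337.6] [70.4 80.5] 32 [ 499.5 -101.8  184.9]
cam [499.8 -32.2 297.6]
```

```bash
python3 - <<'E'
from h import *
import pickle
c=pickle.load(open('w7.pkl','rb'));print(np.round(c['D'],3))
a=np.linspace(0,2*np.pi,60)
for z in (178,172,168):
    E0=(314.7,332.1);P=onz(c,[E0],z)[0];q=proj(c,np.c_[P[0]+14*np.cos(a),P[1]+14*np.sin(a),0*a+z]).astype(np.float32)
    E=cv2.fitEllipse(q);print(z,P.round(1),np.round(E[0],1),np.round(E[1],1))
c=pickle.load(open('w4.pkl','rb'))
q=proj(c,np.c_[554.9+14.75*np.cos(a),193.1+14.75*np.sin(a),0*a+88]).astype(np.float32);print(cv2.fitEllipse(q))
E
```

```text
[-0.053  0.     0.     0.     0.   ]
178 [610.8 233.  178. ] [314.7 331. ] [65.7 74.4]
172 [610.8 229.4 172. ] [314.7 331.1] [62.4 70.7]
168 [610.8 227.  168. ] [314.7 331.2] [60.4 68.4]
((272.63995361328125, 258.35003662109375), (44.02907180786133, 46.90734100341797), 107.46127319335938)
```

```bash
python3 - <<'E'
from h import *
import pickle
C={n:snap(n) for n in('scene','side')}
for n in C: pickle.dump(C[n],open(n+'8.pkl','wb'))
O={n:pickle.load(open(n+'0.pkl','rb')) for n in C}
s=read_state();print(s['clock'],s['tool_pos'],s['wrist_force'])
for n in C:
    for ce,st in caps(C[n]): print(n,ce.round(1),st)
# calibration: triangulate tray vials that show in both at start
print(tri([(O['scene'],(264.1,233.9)),(O['side'],(372.9,252.5))]),tri([(O['scene'],(273.9,264.7)),(O['side'],(328.5,230.4))]),tri([(O['scene'],(209,242.4)),(O['side'],(403,219.6))]))
a=C['scene']['img'][100:300,320:520];b=C['side']['img'][180:380,120:320]
cv2.imwrite('pics/hold.png',cv2.resize(np.hstack([a,b]),None,fx=2,fy=3)[:,:,::-1])
E
```

```text
8.85 [613.20600878 231.80464768 323.17453989] [-3.37527062 -0.26310007 -3.16568217]
scene [209.1 242.2] [201 237  15  14 137]
scene [273.7 265. ] [266 258  15  16 172]
scene [234.5 267. ] [227 260  15  15 184]
scene [206.8 269.3] [199 263  15  15 167]
side [370.2 200.1] [364 194  13  13 143]
side [354.7 212.8] [348 206  15  14 160]
side [403.1 219.6] [396 213  15  15 162]
side [328.3 230.4] [322 224  14  14 169]
side [179.2 302. ] [177 299   6   7  22]
side [168.8 313. ] [163 305  13  17 125]
(array([500.8, -98.4,  50. ]), [0.0, 0.0]) (array([598. , -97.5,  49.1]), [0.1, 0.1]) (array([ 497.9, -206. ,   48.7]), [0.1, 0.1])
```

View pics/hold.png

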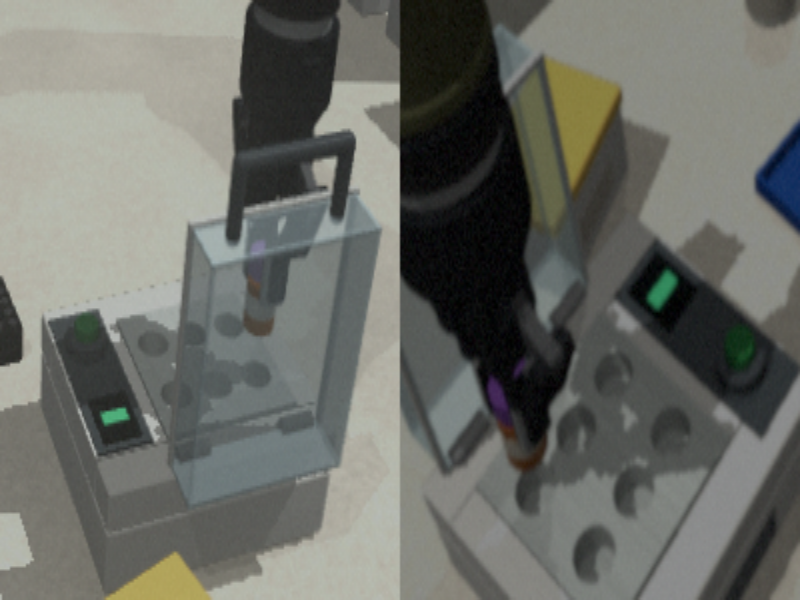

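```bash
python3 - <<'E'
from h import *
import pickle
C={n:pickle.load(open(n+'8.pkl','rb')) for n in('scene','side')}
a=np.linspace(0,2*np.pi,90)
for n,x in (('scene',(440,458)),('side',(174,194))):
    img=C[n]['img'];hsv=cv2.cvtColor(img,cv2.COLOR_RGB2HSV)
    m=((hsv[...,0]<20)&(hsv[...,1]>90)).astype(np.uint8)
    k,l,st,ce=cv2.connectedComponentsWithStats(m);print(n,[(st[i].tolist()) for i in range(1,k) if st[i,4]>15 and x[0]-15<ce[i][0]<x[1]+15])
    for z in (126,122,119,116):
        q=proj(C[n],np.c_[613+14*np.cos(a),230+14*np.sin(a),0*a+z]);i=q[:,1].argmax();print(z,q.min(0).round(1),q.max(0).round(1))
E
```

```text
scene []
126 [440.5 202.9] [455.9 211.3]
122 [440.2 204.7] [455.6 213.1]
119 [440.  206.1] [455.4 214.5]
116 [439.8 207.4] [455.1 215.8]
side [[169, 321, 9, 6, 28], [176, 325, 17, 12, 66]]
126 [173.5 317.7] [194.2 335.3]
122 [174.2 319.2] [194.8 336.8]
119 [174.7 320.4] [195.3 338. ]
116 [175.2 321.5] [195.7 339.1]
```

The gripper's side leans lightly on the upright hood here (about 3 N), so jaws-along-x only suits the front row. For the two rear wells I'll turn the jaws along y. This vial goes to the front row.

move_arm --targets '[{"rx":0,"ry":0,"rz":0,"dx":0,"dy":-1,"dz":0,"claw":0},{"rx":0,"ry":0,"rz":0,"dx":0,"dy":-3,"dz":0,"claw":0},{"rx":0,"ry":0,"rz":0,"dx":0,"dy":-5,"dz":0.5,"claw":0},{"rx":0,"ry":0,"rz":0,"dx":0,"dy":-5.7,"dz":1.5,"claw":0},{"rx":0,"ry":0,"rz":0,"dx":0,"dy":-5.7,"dz":2.2,"claw":0},{"rx":0,"ry":0,"rz":0,"dx":0,"dy":-5.7,"dz":2.5,"claw":0},{"rx":0,"ry":0,"rz":0,"dx":0,"dy":-5.7,"dz":2.5,"claw":0},{"rx":0,"ry":0,"rz":0,"dx":0,"dy":-5.7,"dz":2.5,"claw":0}]' --squeeze 40

```text
clock: 9.52
tool_pos: [558.1, 232.8, 299.0]
eef_rot: [0.0, 0.707, 0.707, 0.001]
wrist_force: [0.4, 0.5, 0.0]
opening: 0.311
```

```bash
python3 - <<'E'
from h import *
import pickle
for i in range(3): capture('wrist')
c=snap('wrist','w9.png');pickle.dump(c,open('w9.pkl','wb'))
s=read_state(); print(s['clock'],s['tool_pos'],s['eef_rot'].round(4),s['opening'],s['wrist_force'],np.array(c['cam_to_world'])[:3,3].round(2))
g=cv2.cvtColor(c['img'],cv2.COLOR_RGB2GRAY)
for w in [(x,y,88) for x in(554.9,612.6) for y in(153.4,193.3,233.3)]:
    p=proj(c,[w])[0];r=ell(g,p,23,.7,1.35)
    if r: print(w,p.round(1),r[1],np.round(r[0][0],1),np.round(r[0][1],1),onz(c,[r[0][0]],88)[0].round(1))
E,n,P=captop(c,s['tool_pos'][2]);print(n,np.round(E[0],1),np.round(E[1],1),P.round(1))
cv2.imwrite('pics/w9c.png',cv2.resize(c['img'][200:400,220:420],None,fx=3,fy=3)[:,:,::-1])
E
```

```text
9.7167 [557.71542558 233.06021658 299.06605089] [3.000e-04 7.072e-01 7.070e-01 5.000e-04] 0.3119318465224857 [ 1.09708441 -0.38556823  0.24511876] [556.49 301.32 267.91]
(554.9, 153.4, 88) [311.7 389. ] 62 [310.7 392. ] [43.  48.8] [554.3 151.1  88. ]
(554.9, 193.3, 88) [311.5 333.6] 34 [309.7 338.7] [47.5 57.2] [553.8 189.9  88. ]
(554.9, 233.3, 88) [311.3 270.9] 68 [312. 274.] [51.8 55.6] [555.3 231.4  88. ]
(612.6, 153.4, 88) [402.4 388.3] 58 [402.1 392.9] [47.5 49.1] [612.7 149.8  88. ]
(612.6, 193.3, 88) [407.6 333.1] 38 [409.4 335.7] [45.9 48.5] [613.9 191.5  88. ]
(612.6, 233.3, 88) [413.1 270.6] 105 [412.7 270.8] [46.9 52.2] [612.4 233.2  88. ]
110 [314.7 332. ] [61.6 69.2] [556.7 233.7 154.1]
```

View pics/w9c.png

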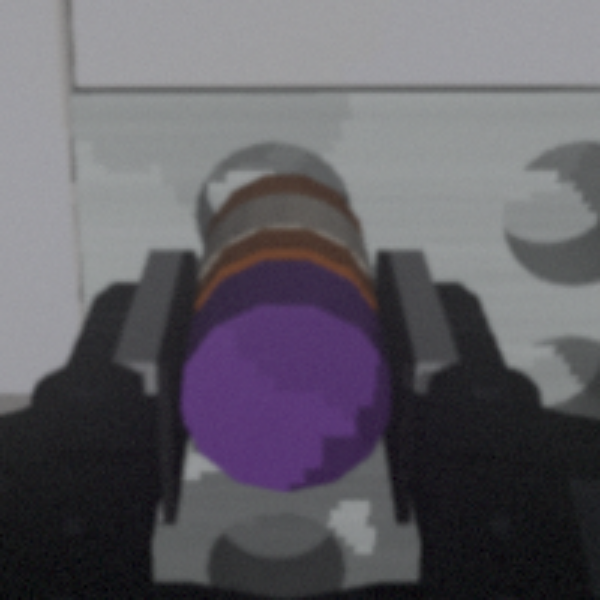

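```bash
python3 - <<'E'
from h import *
import pickle
c=pickle.load(open('w9.pkl','rb'))
for d in (145,147,149,152):
    zt=299.06-d;P=onz(c,[(315.2,332.3)],zt)[0]
    a=np.linspace(0,2*np.pi,90)
    f=lambda z:proj(c,np.c_[P[0]+14*np.cos(a),P[1]+14*np.sin(a),0*a+z])
    q=f(zt-52);k=f(zt-15);t=f(zt);print(d,P.round(1),'foot top row',q[:,1].min().round(1),'cap bottom row',k[:,1].min().round(1),'top',t[:,1].min().round(1),t[:,1].max().round(1),'w',(t[:,0].max()-t[:,0].min()).round(1), 'foot w',(q[:,0].max()-q[:,0].min()).round(1))
print(onz(c,[(312,247.3)],88))
E
```

```text
145 [556.9 233.5 154.1] foot top row 254.6 cap bottom row 282.6 top 298.5 363.9 w 74.1 foot w 53.4
147 [556.9 232.3 152.1] foot top row 255.6 cap bottom row 283.4 top 299.1 363.4 w 72.8 foot w 52.8
149 [556.9 231.2 150.1] foot top row 256.6 cap bottom row 284.1 top 299.6 362.9 w 71.6 foot w 52.1
152 [556.9 229.4 147.1] foot top row 258.0 cap bottom row 285.3 top 300.5 362.1 w 69.8 foot w 51.2
[[555.35833898 247.20987651  88.        ]]
```

move_arm --targets '[{"rx":0,"ry":0,"rz":0,"dx":0.12,"dy":-0.2,"dz":0.2,"claw":0},{"rx":0,"ry":0,"rz":0,"dx":0.12,"dy":-0.2,"dz":0.5,"claw":0},{"rx":0,"ry":0,"rz":0,"dx":0.12,"dy":-0.2,"dz":0.8,"claw":0},{"rx":0,"ry":0,"rz":0,"dx":0.12,"dy":-0.2,"dz":0.8,"claw":0},{"rx":0,"ry":0,"rz":0,"dx":0.12,"dy":-0.2,"dz":0.8,"claw":0},{"rx":0,"ry":0,"rz":0,"dx":0.12,"dy":-0.2,"dz":0.8,"claw":0},{"rx":0,"ry":0,"rz":0,"dx":0.12,"dy":-0.2,"dz":0.8,"claw":0},{"rx":0,"ry":0,"rz":0,"dx":0.12,"dy":-0.2,"dz":0.8,"claw":0}]' --squeeze 40

```text
clock: 10.38
tool_pos: [555.1, 234.2, 290.8]
eef_rot: [0.0, 0.707, 0.707, 0.0]
wrist_force: [0.4, 0.1, -0.2]
opening: 0.31
```

```bash
python3 - <<'E'
from h import *
import pickle
for i in range(2): capture('wrist')
c=snap('wrist','w10.png');pickle.dump(c,open('w10.pkl','wb'))
s=read_state(); print(s['clock'],s['tool_pos'],s['opening'],s['wrist_force'],np.array(c['cam_to_world'])[:3,3].round(2))
b=cv2.bilateralFilter(c['img'],5,25,3)
print('col315',[(r,*map(int,b[r,315])) for r in range(240,292,2)])
for r in (264,270,276,282): print('row',r,[(x,*map(int,b[r,x])) for x in list(range(276,300,2))+list(range(332,354,2))])
print('pred rim top',proj(c,[(554.7,233.1+14.75,88),(554.7-14.75,233.1,88),(554.7+14.75,233.1,88)]))
E
```

```text
10.5333 [555.0297742  234.19401268 290.7952807 ] 0.3101353598494523 [1.12128619 0.14427649 0.40378785] [553.6 302.5 259.6]
col315 [(240, 139, 142, 142), (242, 137, 140, 140), (244, 136, 139, 139), (246, 137, 140, 140), (248, 138, 141, 141), (250, 137, 140, 141), (252, 134, 138, 138), (254, 102, 103, 104), (256, 93, 94, 93), (258, 79, 68, 63), (260, 75, 59, 51), (262, 74, 59, 51), (264, 83, 73, 67), (266, 89, 86, 82), (268, 90, 87, 84), (270, 90, 87, 84), (272, 90, 86, 84), (274, 99, 93, 90), (276, 94, 81, 73), (278, 77, 57, 49), (280, 75, 55, 47), (282, 82, 57, 46), (284, 102, 66, 50), (286, 84, 57, 57), (288, 59, 44, 69), (290, 57, 44, 71)]
row 264 [(276, 141, 144, 144), (278, 141, 143, 144), (280, 140, 143, 144), (282, 140, 143, 144), (284, 140, 143, 143), (286, 140, 143, 143), (288, 140, 143, 143), (290, 140, 142, 143), (292, 137, 140, 141), (294, 127, 130, 129), (296, 90, 87, 86), (298, 71, 59, 55), (332, 75, 63, 57), (334, 90, 89, 89), (336, 93, 94, 94), (338, 122, 124, 125), (340, 146, 149, 149), (342, 149, 152, 152), (344, 150, 152, 153), (346, 149, 152, 153), (348, 149, 152, 
[... 899 characters left out ...]
, 79, 79), (344, 140, 143, 143), (346, 144, 148, 148), (348, 145, 149, 149), (350, 144, 149, 149), (352, 144, 149, 149)]
row 282 [(276, 138, 140, 141), (278, 137, 140, 141), (280, 136, 138, 139), (282, 133, 136, 137), (284, 131, 133, 134), (286, 112, 114, 115), (288, 83, 82, 82), (290, 75, 73, 72), (292, 80, 77, 74), (294, 86, 79, 75), (296, 80, 66, 59), (298, 73, 57, 49), (332, 76, 57, 49), (334, 88, 76, 69), (336, 87, 80, 75), (338, 82, 79, 76), (340, 79, 77, 75), (342, 82, 82, 81), (344, 134, 137, 137), (346, 133, 136, 136), (348, 131, 134, 134), (350, 134, 137, 138), (352, 135, 137, 139)]
pred rim top [[316.44535263 252.6892402 ]
 [289.18017049 278.65697829]
 [343.63425787 278.6165435 ]]
```

move_arm --targets '[{"rx":0,"ry":0,"rz":0,"dx":0.05,"dy":0.08,"dz":0,"claw":0},{"rx":0,"ry":0,"rz":0,"dx":0.05,"dy":0.08,"dz":0.1,"claw":0},{"rx":0,"ry":0,"rz":0,"dx":0.05,"dy":0.08,"dz":0.2,"claw":0},{"rx":0,"ry":0,"rz":0,"dx":0.05,"dy":0.08,"dz":0.3,"claw":0},{"rx":0,"ry":0,"rz":0,"dx":0.05,"dy":0.08,"dz":0.4,"claw":0},{"rx":0,"ry":0,"rz":0,"dx":0.05,"dy":0.08,"dz":0.5,"claw":0},{"rx":0,"ry":0,"rz":0,"dx":0.05,"dy":0.08,"dz":0.6,"claw":0},{"rx":0,"ry":0,"rz":0,"dx":0.05,"dy":0.08,"dz":0.6,"claw":0}]' --squeeze 40

```text
clock: 11.2
tool_pos: [555.8, 234.6, 284.5]
eef_rot: [0.0, 0.707, 0.707, -0.0]
wrist_force: [0.3, -1.1, -0.3]
opening: 0.317
```

move_arm --targets '[{"rx":0,"ry":0,"rz":0,"dx":0,"dy":0,"dz":0.1,"claw":0},{"rx":0,"ry":0,"rz":0,"dx":0,"dy":0,"dz":0.2,"claw":0},{"rx":0,"ry":0,"rz":0,"dx":0,"dy":0,"dz":0.3,"claw":0},{"rx":0,"ry":0,"rz":0,"dx":0,"dy":0,"dz":0.4,"claw":0},{"rx":0,"ry":0,"rz":0,"dx":0,"dy":0,"dz":0.5,"claw":0},{"rx":0,"ry":0,"rz":0,"dx":0,"dy":0,"dz":0.6,"claw":0},{"rx":0,"ry":0,"rz":0,"dx":0,"dy":0,"dz":0.7,"claw":0},{"rx":0,"ry":0,"rz":0,"dx":0,"dy":0,"dz":0.8,"claw":0}]' --squeeze 40

```text
clock: 11.87
tool_pos: [555.8, 234.6, 276.6]
eef_rot: [0.0, 0.707, 0.707, -0.0]
wrist_force: [0.0, -1.7, 0.5]
opening: 0.309
```

```bash
python3 - <<'E'
from h import *
c=snap('wrist','w11.png')
s=read_state(); print(s['clock'],s['tool_pos'],s['opening'],s['wrist_force'],s['wrist_torque'])
E,n,P=captop(c,s['tool_pos'][2]);print(n,np.round(E[0],1),np.round(E[1],1))
E
```

```text
11.9167 [555.80104497 234.61864374 276.44621464] 0.31564778668602644 [ 0.09183382 -0.9317915  -0.28867729] [-0.27046296 -0.11157447  0.01400264]
117 [314.8 332.3] [62.4 69. ]
```

move_arm --targets '[{"rx":0,"ry":0,"rz":0,"dx":0,"dy":0,"dz":0.2,"claw":0},{"rx":0,"ry":0,"rz":0,"dx":0,"dy":0,"dz":0.4,"claw":0},{"rx":0,"ry":0,"rz":0,"dx":0,"dy":0,"dz":0.6,"claw":0},{"rx":0,"ry":0,"rz":0,"dx":0,"dy":0,"dz":0.8,"claw":0},{"rx":0,"ry":0,"rz":0,"dx":0,"dy":0,"dz":0.9,"claw":0},{"rx":0,"ry":0,"rz":0,"dx":0,"dy":0,"dz":0.95,"claw":0},{"rx":0,"ry":0,"rz":0,"dx":0,"dy":0,"dz":1.0,"claw":0},{"rx":0,"ry":0,"rz":0,"dx":0,"dy":0,"dz":1.0,"claw":0}]' --squeeze 40

```text
clock: 12.58
tool_pos: [555.8, 234.6, 266.6]
eef_rot: [0.0, 0.707, 0.707, -0.0]
wrist_force: [0.2, -1.3, -1.1]
opening: 0.313
```

move_arm --targets '[{"rx":0,"ry":0,"rz":0,"dx":0,"dy":0,"dz":0.05,"claw":0},{"rx":0,"ry":0,"rz":0,"dx":0,"dy":0,"dz":0.1,"claw":0},{"rx":0,"ry":0,"rz":0,"dx":0,"dy":0,"dz":0.15,"claw":0},{"rx":0,"ry":0,"rz":0,"dx":0,"dy":0,"dz":0.2,"claw":0},{"rx":0,"ry":0,"rz":0,"dx":0,"dy":0,"dz":0.25,"claw":0},{"rx":0,"ry":0,"rz":0,"dx":0,"dy":0,"dz":0.3,"claw":0},{"rx":0,"ry":0,"rz":0,"dx":0,"dy":0,"dz":0.3,"claw":0},{"rx":0,"ry":0,"rz":0,"dx":0,"dy":0,"dz":0.3,"claw":0}]' --squeeze 40

```text
clock: 13.25
tool_pos: [555.7, 234.6, 264.3]
eef_rot: [0.0, 0.707, 0.707, 0.0]
wrist_force: [-1.4, -3.3, 5.7]
opening: 0.312
```

```bash
python3 - <<'E'
from h import *
c=snap('wrist','w12.png')
s=read_state(); print(s['clock'],s['tool_pos'],s['opening'],s['wrist_force'],s['wrist_torque'])
E,n,P=captop(c,s['tool_pos'][2]);print(n,np.round(E[0],1),np.round(E[1],1))
E
```

```text
13.3 [555.74617638 234.61817907 264.29837601] 0.3116544735420929 [-0.92989395 -3.14392078  4.97971144] [-0.67776825  0.24097157  0.02097137]
115 [314.7 332.2] [62.1 69. ]
```

Contact of about 5 N at the bottom depth, with the cap still steady in the hand. Press slightly more, release and rise.

move_arm --targets '[{"rx":0,"ry":0,"rz":0,"dx":0,"dy":0,"dz":0.1,"claw":0},{"rx":0,"ry":0,"rz":0,"dx":0,"dy":0,"dz":0.1,"claw":0.4},{"rx":0,"ry":0,"rz":0,"dx":0,"dy":0,"dz":0.1,"claw":0.45},{"rx":0,"ry":0,"rz":0,"dx":0,"dy":0,"dz":0.1,"claw":0.45},{"rx":0,"ry":0,"rz":0,"dx":0,"dy":0,"dz":-1,"claw":0.45},{"rx":0,"ry":0,"rz":0,"dx":0,"dy":0,"dz":-3,"claw":0.5},{"rx":0,"ry":0,"rz":0,"dx":0,"dy":0,"dz":-5.5,"claw":0.6},{"rx":0,"ry":0,"rz":0,"dx":0,"dy":0,"dz":-6,"claw":0.6}]' --squeeze 40

```text
clock: 13.97
tool_pos: [556.9, 235.5, 327.1]
eef_rot: [0.001, 0.707, 0.707, 0.003]
wrist_force: [1.1, 0.2, 0.8]
opening: 0.598
```

```bash
python3 - <<'E'
from h import *
import pickle
for i in range(4):capture('wrist')
c=snap('wrist','w13.png');pickle.dump(c,open('w13.pkl','wb'))
s=read_state(); print(s['clock'],s['tool_pos'],s['opening'],s['wrist_force'])
for n in('scene','side'):
    for ce,st in caps(snap(n)): print(n,ce.round(1),st,onz(capture(n),[ce],110 if (n=='side' and ce[0]<300) or ce[0]>300 and n=='scene' else 48.5).round(1))
for ce,st in caps(c): print(ce,st)
for d in (118,120,124):print(d,proj(c,[(555,233.3,d)]))
E
```

```text
14.2167 [555.27695259 234.60699485 322.2249252 ] 0.6006912197526995 [-0.09615089 -0.28440234 -0.22828332]
scene [209.2 242.4] [202 237  14  14 135] [[ 497.5 -205.8   48.5]]
scene [273.6 265.2] [266 259  15  15 170] [[598.7 -98.1  48.5]]
scene [234.5 267. ] [227 260  15  15 183] [[ 585.  -167.6   48.5]]
scene [206.8 269.3] [199 263  15  15 167] [[ 577.9 -217.2   48.5]]
side [370.2 200.1] [364 194  13  13 142] [[ 578.5 -216.7   48.5]]
side [354.8 212.8] [348 206  15  14 156] [[ 583.9 -167.5   48.5]]
side [403.  219.6] [396 213  15  14 161] [[ 498.  -206.    48.5]]
side [328.5 230.4] [322 224  14  14 166] [[598.3 -98.1  48.5]]
side [211.6 358.4] [203 346  21  22 259] [[555.9 237.8 110. ]]
[315.68929929 275.15860945] [ 292  248   48   52 1841]
118 [[316.65102266 277.81904082]]
120 [[316.67024893 279.20276724]]
124 [[316.70991851 282.05830385]]
```

```bash
python3 - <<'E'
from h import *
import pickle
c=pickle.load(open('w13.pkl','rb'))
E,n,P=captop(c,118,0);print(n,np.round(E[0],1),np.round(E[1],1),P.round(1))
a=np.linspace(0,2*np.pi,60)
for z in(118,126): print(z,cv2.fitEllipse(proj(c,np.c_[555+14*np.cos(a),233+14*np.sin(a),0*a+z]).astype(np.float32)))
E
```

```text
84 [315.6 276.3] [46.1 48.4] [554.4 234.2 118. ]
118 ((316.6488037109375, 277.81304931640625), (47.67145919799805, 51.157440185546875), 89.33900451660156)
126 ((316.72796630859375, 283.4978332519531), (49.455665588378906, 53.355438232421875), 89.34994506835938)
```

move_arm --targets '[{"rx":0,"ry":0,"rz":0,"dx":-1.5,"dy":0.2,"dz":0,"claw":0.6},{"rx":0,"ry":0,"rz":0,"dx":-5.3,"dy":0.7,"dz":0,"claw":0.6},{"rx":0,"ry":0,"rz":0,"dx":-9.3,"dy":1.2,"dz":0,"claw":0.6},{"rx":0,"ry":0,"rz":0,"dx":-13.3,"dy":1.7,"dz":0,"claw":0.6},{"rx":0,"ry":0,"rz":0,"dx":-17.3,"dy":2.2,"dz":0,"claw":0.6},{"rx":0,"ry":0,"rz":0,"dx":-21.3,"dy":2.7,"dz":0,"claw":0.6},{"rx":0,"ry":0,"rz":0,"dx":-25.3,"dy":3.2,"dz":0,"claw":0.6},{"rx":0,"ry":0,"rz":0,"dx":-29.0,"dy":3.7,"dz":0,"claw":0.6}]' --squeeze 40

```text
clock: 15.43
tool_pos: [592.4, -58.4, 324.0]
eef_rot: [0.0, 0.707, 0.707, -0.0]
wrist_force: [0.9, 0.1, 1.0]
opening: 0.6
```

move_arm --targets '[{"rx":0,"ry":0,"rz":0,"dx":-2.5,"dy":0.3,"dz":0,"claw":0.6},{"rx":0,"ry":0,"rz":0,"dx":-3.9,"dy":0.5,"dz":0,"claw":0.6},{"rx":0,"ry":0,"rz":0,"dx":-4.4,"dy":0.5,"dz":0,"claw":0.6},{"rx":0,"ry":0,"rz":0,"dx":-4.4,"dy":0.5,"dz":1,"claw":0.6},{"rx":0,"ry":0,"rz":0,"dx":-4.4,"dy":0.5,"dz":2.5,"claw":0.6},{"rx":0,"ry":0,"rz":0,"dx":-4.4,"dy":0.5,"dz":4,"claw":0.6},{"rx":0,"ry":0,"rz":0,"dx":-4.4,"dy":0.5,"dz":5,"claw":0.6},{"rx":0,"ry":0,"rz":0,"dx":-4.4,"dy":0.5,"dz":5,"claw":0.6}]' --squeeze 40

```text
clock: 16.1
tool_pos: [596.3, -97.5, 270.7]
eef_rot: [-0.002, 0.706, 0.708, -0.001]
wrist_force: [-0.1, 0.7, -1.0]
opening: 0.603
```

```bash
cat >> h.py <<'E'
def st():
    s=read_state();print(round(s['clock'],2),s['tool_pos'].round(1),'op',round(s['opening'],3),'F',s['wrist_force'].round(1));return s
def trayvials():
    C=[capture(n) for n in('scene','side')]
    for c,n in zip(C,('scene','side')):
        print(n,[(onz(c,[ce],48.5)[0][:2].round(1).tolist(),int(s[4])) for ce,s in caps(c) if (ce[0]<300 if n=='scene' else ce[0]>300)])
E
python3 - <<'E'
from h import *
st();trayvials();c=capture('wrist')
for ce,s in caps(c): print(ce.round(1),s[4],onz(c,[ce],50).round(1))
E
```

```text
16.1 [596.3 -97.5 270.7] op 0.603 F [-0.1  0.7 -1. ]
scene [([494.1, -207.5], 100), ([598.4, -97.6], 164), ([583.2, -168.8], 162), ([576.2, -218.6], 137)]
side [([578.1, -216.8], 131), ([582.5, -167.3], 138), ([498.6, -206.7], 172), ([598.4, -97.7], 169)]
[316.9 265.3] 1818 [[597.2 -98.7  50. ]]
[295.1 363.4] 1614 [[ 583.1 -167.3   50. ]]
[178.2 417. ] 658 [[ 499.7 -212.9   50. ]]
```

move_arm --targets '[{"rx":0,"ry":0,"rz":0,"dx":0,"dy":0,"dz":2.5,"claw":0.6},{"rx":0,"ry":0,"rz":0,"dx":0,"dy":0,"dz":5,"claw":0.6},{"rx":0,"ry":0,"rz":0,"dx":0,"dy":0,"dz":6.8,"claw":0.6},{"rx":0,"ry":0,"rz":0,"dx":0,"dy":0,"dz":7.3,"claw":0.6},{"rx":0,"ry":0,"rz":0,"dx":0,"dy":0,"dz":7.3,"claw":0.5},{"rx":0,"ry":0,"rz":0,"dx":0,"dy":0,"dz":7.3,"claw":0.35},{"rx":0,"ry":0,"rz":0,"dx":0,"dy":0,"dz":7.3,"claw":0.1},{"rx":0,"ry":0,"rz":0,"dx":0,"dy":0,"dz":7.3,"claw":0}]' --squeeze 40

```text
clock: 16.92
tool_pos: [598.7, -99.4, 202.3]
eef_rot: [0.001, 0.707, 0.707, 0.001]
wrist_force: [0.1, -0.4, -0.8]
opening: 0.316
```

move_arm --targets '[{"rx":0,"ry":0,"rz":0,"dx":0,"dy":0,"dz":0,"claw":0},{"rx":0,"ry":0,"rz":0,"dx":0,"dy":0,"dz":-1,"claw":0},{"rx":0,"ry":0,"rz":0,"dx":0,"dy":0,"dz":-3.5,"claw":0},{"rx":0,"ry":0,"rz":0,"dx":0,"dy":0,"dz":-7,"claw":0},{"rx":0,"ry":0,"rz":0,"dx":2,"dy":-0.3,"dz":-10.5,"claw":0},{"rx":0,"ry":0,"rz":0,"dx":5,"dy":-0.7,"dz":-12.3,"claw":0},{"rx":0,"ry":0,"rz":0,"dx":8.5,"dy":-1.2,"dz":-12.3,"claw":0},{"rx":0,"ry":0,"rz":0,"dx":12,"dy":-1.7,"dz":-12.3,"claw":0}]' --squeeze 40

```text
clock: 17.58
tool_pos: [581.4, 21.4, 327.1]
eef_rot: [0.002, 0.708, 0.706, 0.002]
wrist_force: [-0.2, 0.7, -0.7]
opening: 0.316
```

move_arm --targets '[{"rx":0,"ry":0,"rz":0,"dx":3.3,"dy":-0.5,"dz":0,"claw":0},{"rx":0,"ry":0,"rz":0,"dx":6.6,"dy":-1,"dz":0,"claw":0},{"rx":0,"ry":0,"rz":0,"dx":9.9,"dy":-1.4,"dz":0,"claw":0},{"rx":0,"ry":0,"rz":0,"dx":13,"dy":-1.9,"dz":0,"claw":0},{"rx":0,"ry":0,"rz":0,"dx":15.5,"dy":-2.3,"dz":0,"claw":0},{"rx":0,"ry":0,"rz":0,"dx":17,"dy":-2.5,"dz":0,"claw":0},{"rx":0,"ry":0,"rz":0,"dx":17.4,"dy":-2.5,"dz":0.5,"claw":0},{"rx":0,"ry":0,"rz":0,"dx":17.4,"dy":-2.5,"dz":1.5,"claw":0}]' --squeeze 40

```text
clock: 18.25
tool_pos: [556.3, 195.9, 310.2]
eef_rot: [0.001, 0.706, 0.708, 0.002]
wrist_force: [-0.4, 0.8, 0.2]
opening: 0.313
```

```bash
python3 - <<'E'
from h import *
for i in range(5): c=capture('wrist')
s=st();E,n,P=captop(c,s['tool_pos'][2]);print(n,np.round(E[0],1),np.round(E[1],1),P.round(1))
E
```

```text
18.5 [555.8 193.4 308.4] op 0.313 F [-0.5  0.3  0.1]
114 [314.9 328.7] [62.5 69.4] [554.  195.5 163.4]
```

move_arm --targets '[{"rx":0,"ry":0,"rz":0,"dx":-0.14,"dy":0,"dz":0,"claw":0},{"rx":0,"ry":0,"rz":0,"dx":-0.14,"dy":0,"dz":0.5,"claw":0},{"rx":0,"ry":0,"rz":0,"dx":-0.14,"dy":0,"dz":1.2,"claw":0},{"rx":0,"ry":0,"rz":0,"dx":-0.14,"dy":0,"dz":1.7,"claw":0},{"rx":0,"ry":0,"rz":0,"dx":-0.14,"dy":0,"dz":1.9,"claw":0},{"rx":0,"ry":0,"rz":0,"dx":-0.14,"dy":0,"dz":2.1,"claw":0},{"rx":0,"ry":0,"rz":0,"dx":-0.14,"dy":0,"dz":2.3,"claw":0},{"rx":0,"ry":0,"rz":0,"dx":-0.14,"dy":0,"dz":2.5,"claw":0}]' --squeeze 40

```text
clock: 19.17
tool_pos: [555.9, 193.3, 283.7]
eef_rot: [0.0, 0.707, 0.707, 0.0]
wrist_force: [0.0, -0.9, 0.8]
opening: 0.317
```

```bash
python3 - <<'E'
from h import *
for i in range(2): c=capture('wrist')
s=st();E,n,P=captop(c,s['tool_pos'][2]);print(n,np.round(E[0],1),np.round(E[1],1),P.round(1))
E
```

```text
19.27 [555.9 193.2 283.5] op 0.311 F [ 0.9 -0.3 -1. ]
113 [314.8 329.1] [63.2 69.6] [554.6 195.1 138.5]
```

move_arm --targets '[{"rx":0,"ry":0,"rz":0,"dx":0,"dy":0,"dz":0.2,"claw":0},{"rx":0,"ry":0,"rz":0,"dx":0,"dy":0,"dz":0.4,"claw":0},{"rx":0,"ry":0,"rz":0,"dx":0,"dy":0,"dz":0.6,"claw":0},{"rx":0,"ry":0,"rz":0,"dx":0,"dy":0,"dz":0.8,"claw":0},{"rx":0,"ry":0,"rz":0,"dx":0,"dy":0,"dz":1.0,"claw":0},{"rx":0,"ry":0,"rz":0,"dx":0,"dy":0,"dz":1.2,"claw":0},{"rx":0,"ry":0,"rz":0,"dx":0,"dy":0,"dz":1.4,"claw":0},{"rx":0,"ry":0,"rz":0,"dx":0,"dy":0,"dz":1.6,"claw":0}]' --squeeze 40

```text
clock: 19.93
tool_pos: [555.9, 193.2, 267.6]
eef_rot: [0.0, 0.707, 0.707, 0.0]
wrist_force: [1.1, -2.5, 1.0]
opening: 0.313
```

move_arm --targets '[{"rx":0,"ry":0,"rz":0,"dx":0,"dy":0,"dz":0.05,"claw":0},{"rx":0,"ry":0,"rz":0,"dx":0,"dy":0,"dz":0.1,"claw":0},{"rx":0,"ry":0,"rz":0,"dx":0,"dy":0,"dz":0.15,"claw":0},{"rx":0,"ry":0,"rz":0,"dx":0,"dy":0,"dz":0.2,"claw":0},{"rx":0,"ry":0,"rz":0,"dx":0,"dy":0,"dz":0.25,"claw":0},{"rx":0,"ry":0,"rz":0,"dx":0,"dy":0,"dz":0.3,"claw":0},{"rx":0,"ry":0,"rz":0,"dx":0,"dy":0,"dz":0.4,"claw":0},{"rx":0,"ry":0,"rz":0,"dx":0,"dy":0,"dz":0.4,"claw":0}]' --squeeze 40

```text
clock: 20.6
tool_pos: [555.9, 193.2, 264.2]
eef_rot: [0.0, 0.707, 0.707, 0.0]
wrist_force: [0.6, -3.3, 4.3]
opening: 0.314
```

move_arm --targets '[{"rx":0,"ry":0,"rz":0,"dx":0,"dy":0,"dz":0.1,"claw":0},{"rx":0,"ry":0,"rz":0,"dx":0,"dy":0,"dz":0.1,"claw":0.4},{"rx":0,"ry":0,"rz":0,"dx":0,"dy":0,"dz":0.1,"claw":0.45},{"rx":0,"ry":0,"rz":0,"dx":0,"dy":0,"dz":0.1,"claw":0.45},{"rx":0,"ry":0,"rz":0,"dx":0,"dy":0,"dz":-1,"claw":0.45},{"rx":0,"ry":0,"rz":0,"dx":0,"dy":0,"dz":-3,"claw":0.5},{"rx":0,"ry":0,"rz":0,"dx":-1,"dy":0,"dz":-5.5,"claw":0.6},{"rx":0,"ry":0,"rz":0,"dx":-4,"dy":0.3,"dz":-6,"claw":0.6}]' --squeeze 40

```text
clock: 21.27
tool_pos: [559.7, 156.2, 326.9]
eef_rot: [0.0, 0.705, 0.709, 0.003]
wrist_force: [1.4, -0.5, 0.2]
opening: 0.598
```

move_arm --targets '[{"rx":0,"ry":0,"rz":0,"dx":-4,"dy":0.3,"dz":0,"claw":0.6},{"rx":0,"ry":0,"rz":0,"dx":-8,"dy":0.6,"dz":0,"claw":0.6},{"rx":0,"ry":0,"rz":0,"dx":-12,"dy":0.9,"dz":0,"claw":0.6},{"rx":0,"ry":0,"rz":0,"dx":-16,"dy":1.2,"dz":0,"claw":0.6},{"rx":0,"ry":0,"rz":0,"dx":-20,"dy":1.5,"dz":0,"claw":0.6},{"rx":0,"ry":0,"rz":0,"dx":-23.5,"dy":1.8,"dz":0,"claw":0.6},{"rx":0,"ry":0,"rz":0,"dx":-27,"dy":2.1,"dz":0,"claw":0.6},{"rx":0,"ry":0,"rz":0,"dx":-30,"dy":2.5,"dz":0,"claw":0.6}]' --squeeze 40

```text
clock: 21.93
tool_pos: [583.5, -148.7, 323.2]
eef_rot: [-0.001, 0.707, 0.707, 0.0]
wrist_force: [0.6, -0.0, 0.4]
opening: 0.599
```

move_arm --targets '[{"rx":0,"ry":0,"rz":0,"dx":-1.7,"dy":0,"dz":0,"claw":0.6},{"rx":0,"ry":0,"rz":0,"dx":-2.2,"dy":0,"dz":0.5,"claw":0.6},{"rx":0,"ry":0,"rz":0,"dx":-2.2,"dy":0,"dz":1.5,"claw":0.6},{"rx":0,"ry":0,"rz":0,"dx":-2.2,"dy":0,"dz":3,"claw":0.6},{"rx":0,"ry":0,"rz":0,"dx":-2.2,"dy":0,"dz":4.5,"claw":0.6},{"rx":0,"ry":0,"rz":0,"dx":-2.2,"dy":0,"dz":5,"claw":0.6},{"rx":0,"ry":0,"rz":0,"dx":-2.2,"dy":0,"dz":5,"claw":0.6},{"rx":0,"ry":0,"rz":0,"dx":-2.2,"dy":0,"dz":5,"claw":0.6}]' --squeeze 40

```text
clock: 22.6
tool_pos: [583.6, -167.5, 273.2]
eef_rot: [-0.001, 0.707, 0.708, -0.0]
wrist_force: [-0.5, -0.2, -0.1]
opening: 0.599
```

```bash
python3 - <<'E'
from h import *
st();trayvials();c=capture('wrist')
for ce,s in caps(c): print(ce.round(1),s[4],onz(c,[ce],50).round(1))
c=capture('side')
for ce,s in caps(c): 
    if ce[0]<300: print('side block',ce.round(1),s,onz(c,[ce],110.5).round(1))
E
```

```text
22.6 [ 583.6 -167.5  273.2] op 0.599 F [-0.5 -0.2 -0.1]
scene [([497.7, -205.8], 132), ([585.0, -167.8], 186), ([578.5, -217.6], 170)]
side [([576.3, -213.6], 111), ([583.9, -167.3], 153), ([498.5, -206.5], 173)]
[314.6 263. ] 1815 [[ 583.1 -167.9   50. ]]
[180.6 319.9] 1697 [[ 497.6 -206.4   50. ]]
[305.8 335.8] 1660 [[ 577.5 -217.5   50. ]]
side block [234.  335.3] [225 325  19  21 325] [[555.5 194.5 110.5]]
side block [213.5 356.7] [203 346  22  22 364] [[555.3 234.6 110.5]]
```

Both placed vials sit at their wells. Now I take vial D.

move_arm --targets '[{"rx":0,"ry":0,"rz":0,"dx":0,"dy":0,"dz":2.5,"claw":0.6},{"rx":0,"ry":0,"rz":0,"dx":0,"dy":0,"dz":5,"claw":0.6},{"rx":0,"ry":0,"rz":0,"dx":0,"dy":0,"dz":6.8,"claw":0.6},{"rx":0,"ry":0,"rz":0,"dx":0,"dy":0,"dz":7.3,"claw":0.6},{"rx":0,"ry":0,"rz":0,"dx":0,"dy":0,"dz":7.3,"claw":0.5},{"rx":0,"ry":0,"rz":0,"dx":0,"dy":0,"dz":7.3,"claw":0.35},{"rx":0,"ry":0,"rz":0,"dx":0,"dy":0,"dz":7.3,"claw":0.1},{"rx":0,"ry":0,"rz":0,"dx":0,"dy":0,"dz":7.3,"claw":0}]' --squeeze 40

```text
clock: 23.47
tool_pos: [584.6, -168.9, 202.3]
eef_rot: [0.001, 0.707, 0.707, 0.001]
wrist_force: [0.5, -0.4, -0.5]
opening: 0.316
```

move_arm --targets '[{"rx":0,"ry":0,"rz":0,"dx":0,"dy":0,"dz":0,"claw":0},{"rx":0,"ry":0,"rz":0,"dx":0,"dy":0,"dz":-1,"claw":0},{"rx":0,"ry":0,"rz":0,"dx":0,"dy":0,"dz":-3.5,"claw":0},{"rx":0,"ry":0,"rz":0,"dx":0,"dy":0,"dz":-7,"claw":0},{"rx":0,"ry":0,"rz":0,"dx":2,"dy":-0.3,"dz":-10.5,"claw":0},{"rx":0,"ry":0,"rz":0,"dx":5,"dy":-0.7,"dz":-12.3,"claw":0},{"rx":0,"ry":0,"rz":0,"dx":8.5,"dy":-1.2,"dz":-12.3,"claw":0},{"rx":0,"ry":0,"rz":0,"dx":12,"dy":-1.7,"dz":-12.3,"claw":0}]' --squeeze 40

```text
clock: 24.13
tool_pos: [567.4, -48.1, 327.1]
eef_rot: [0.002, 0.708, 0.706, 0.002]
wrist_force: [-0.0, -0.1, -0.1]
opening: 0.313
```

move_arm --targets '[{"rx":0,"ry":0,"rz":0,"dx":3.5,"dy":-0.3,"dz":0,"claw":0},{"rx":0,"ry":0,"rz":0,"dx":7,"dy":-0.6,"dz":0,"claw":0},{"rx":0,"ry":0,"rz":0,"dx":10.5,"dy":-0.9,"dz":0,"claw":0},{"rx":0,"ry":0,"rz":0,"dx":14,"dy":-1.1,"dz":0,"claw":0},{"rx":0,"ry":0,"rz":0,"dx":17,"dy":-1.1,"dz":0,"claw":0},{"rx":0,"ry":0,"rz":0,"dx":19.3,"dy":-1.1,"dz":0,"claw":0},{"rx":0,"ry":0,"rz":0,"dx":20.3,"dy":-1.1,"dz":0.5,"claw":0},{"rx":0,"ry":0,"rz":0,"dx":20.3,"dy":-1.1,"dz":1.5,"claw":0}]' --squeeze 40

```text
clock: 24.8
tool_pos: [556.4, 156.5, 310.3]
eef_rot: [0.001, 0.706, 0.708, 0.002]
wrist_force: [-0.4, -0.5, -0.7]
opening: 0.31
```

```bash
python3 - <<'E'
from h import *
for i in range(5): c=capture('wrist')
s=st();E,n,P=captop(c,s['tool_pos'][2]);print(n,np.round(E[0],1),np.round(E[1],1),P.round(1))
E
```

```text
25.05 [555.7 152.8 308.5] op 0.313 F [ 0.1 -0.  -0.1]
123 [314.9 328. ] [64.4 70.7] [553.8 155.3 163.5]
```

move_arm --targets '[{"rx":0,"ry":0,"rz":0,"dx":-0.15,"dy":0,"dz":0,"claw":0},{"rx":0,"ry":0,"rz":0,"dx":-0.15,"dy":0,"dz":0.5,"claw":0},{"rx":0,"ry":0,"rz":0,"dx":-0.15,"dy":0,"dz":1.2,"claw":0},{"rx":0,"ry":0,"rz":0,"dx":-0.15,"dy":0,"dz":1.7,"claw":0},{"rx":0,"ry":0,"rz":0,"dx":-0.15,"dy":0,"dz":1.9,"claw":0},{"rx":0,"ry":0,"rz":0,"dx":-0.15,"dy":0,"dz":2.1,"claw":0},{"rx":0,"ry":0,"rz":0,"dx":-0.15,"dy":0,"dz":2.3,"claw":0},{"rx":0,"ry":0,"rz":0,"dx":-0.15,"dy":0,"dz":2.5,"claw":0}]' --squeeze 40

```text
clock: 25.72
tool_pos: [556.0, 152.7, 283.7]
eef_rot: [0.0, 0.707, 0.707, 0.0]
wrist_force: [-0.0, -0.6, 0.0]
opening: 0.311
```

```bash
python3 - <<'E'
from h import *
for i in range(2): c=capture('wrist')
s=st();E,n,P=captop(c,s['tool_pos'][2]);print(n,np.round(E[0],1),np.round(E[1],1),P.round(1))
E
```

```text
25.82 [555.9 152.8 283.5] op 0.316 F [ 0.4 -1.6 -1.2]
111 [314.6 328.2] [64.6 71.1] [554.5 155.  138.5]
```

move_arm --targets '[{"rx":0,"ry":0,"rz":0,"dx":0,"dy":0,"dz":0.2,"claw":0},{"rx":0,"ry":0,"rz":0,"dx":0,"dy":0,"dz":0.4,"claw":0},{"rx":0,"ry":0,"rz":0,"dx":0,"dy":0,"dz":0.6,"claw":0},{"rx":0,"ry":0,"rz":0,"dx":0,"dy":0,"dz":0.8,"claw":0},{"rx":0,"ry":0,"rz":0,"dx":0,"dy":0,"dz":1.0,"claw":0},{"rx":0,"ry":0,"rz":0,"dx":0,"dy":0,"dz":1.2,"claw":0},{"rx":0,"ry":0,"rz":0,"dx":0,"dy":0,"dz":1.4,"claw":0},{"rx":0,"ry":0,"rz":0,"dx":0,"dy":0,"dz":1.6,"claw":0}]' --squeeze 40

```text
clock: 26.48
tool_pos: [555.9, 152.7, 267.6]
eef_rot: [0.0, 0.707, 0.707, 0.0]
wrist_force: [1.7, -1.4, 1.5]
opening: 0.317
```

move_arm --targets '[{"rx":0,"ry":0,"rz":0,"dx":0,"dy":0,"dz":0.05,"claw":0},{"rx":0,"ry":0,"rz":0,"dx":0,"dy":0,"dz":0.1,"claw":0},{"rx":0,"ry":0,"rz":0,"dx":0,"dy":0,"dz":0.15,"claw":0},{"rx":0,"ry":0,"rz":0,"dx":0,"dy":0,"dz":0.2,"claw":0},{"rx":0,"ry":0,"rz":0,"dx":0,"dy":0,"dz":0.25,"claw":0},{"rx":0,"ry":0,"rz":0,"dx":0,"dy":0,"dz":0.3,"claw":0},{"rx":0,"ry":0,"rz":0,"dx":0,"dy":0,"dz":0.4,"claw":0},{"rx":0,"ry":0,"rz":0,"dx":0,"dy":0,"dz":0.4,"claw":0}]' --squeeze 40

```text
clock: 27.15
tool_pos: [555.9, 152.7, 264.0]
eef_rot: [0.0, 0.707, 0.707, 0.0]
wrist_force: [0.3, -3.2, 4.0]
opening: 0.318
```

move_arm --targets '[{"rx":0,"ry":0,"rz":0,"dx":0,"dy":0,"dz":0.1,"claw":0},{"rx":0,"ry":0,"rz":0,"dx":0,"dy":0,"dz":0.1,"claw":0.4},{"rx":0,"ry":0,"rz":0,"dx":0,"dy":0,"dz":0.1,"claw":0.45},{"rx":0,"ry":0,"rz":0,"dx":0,"dy":0,"dz":0.1,"claw":0.45},{"rx":0,"ry":0,"rz":0,"dx":0,"dy":0,"dz":-1,"claw":0.45},{"rx":0,"ry":0,"rz":0,"dx":0,"dy":0,"dz":-3,"claw":0.5},{"rx":0,"ry":0,"rz":0,"dx":-1,"dy":0,"dz":-5.5,"claw":0.6},{"rx":0,"ry":0,"rz":0,"dx":-4,"dy":0.2,"dz":-6,"claw":0.6}]' --squeeze 40

```text
clock: 27.82
tool_pos: [558.8, 115.6, 326.8]
eef_rot: [0.0, 0.705, 0.709, 0.003]
wrist_force: [0.5, 0.1, 0.5]
opening: 0.602
```

move_arm --targets '[{"rx":0,"ry":0,"rz":0,"dx":-4,"dy":0.2,"dz":0,"claw":0.6},{"rx":0,"ry":0,"rz":0,"dx":-8,"dy":0.4,"dz":0,"claw":0.6},{"rx":0,"ry":0,"rz":0,"dx":-12,"dy":0.7,"dz":0,"claw":0.6},{"rx":0,"ry":0,"rz":0,"dx":-16,"dy":1.0,"dz":0,"claw":0.6},{"rx":0,"ry":0,"rz":0,"dx":-20,"dy":1.3,"dz":0,"claw":0.6},{"rx":0,"ry":0,"rz":0,"dx":-24,"dy":1.6,"dz":0,"claw":0.6},{"rx":0,"ry":0,"rz":0,"dx":-27.7,"dy":1.8,"dz":0,"claw":0.6},{"rx":0,"ry":0,"rz":0,"dx":-31,"dy":2.0,"dz":0,"claw":0.6}]' --squeeze 40

```text
clock: 28.48
tool_pos: [577.5, -199.3, 323.2]
eef_rot: [-0.001, 0.707, 0.707, 0.0]
wrist_force: [-0.1, 0.5, -0.3]
opening: 0.603
```

move_arm --targets '[{"rx":0,"ry":0,"rz":0,"dx":-1.7,"dy":0,"dz":0,"claw":0.6},{"rx":0,"ry":0,"rz":0,"dx":-2.1,"dy":0,"dz":0.5,"claw":0.6},{"rx":0,"ry":0,"rz":0,"dx":-2.1,"dy":0,"dz":1.5,"claw":0.6},{"rx":0,"ry":0,"rz":0,"dx":-2.1,"dy":0,"dz":3,"claw":0.6},{"rx":0,"ry":0,"rz":0,"dx":-2.1,"dy":0,"dz":4.5,"claw":0.6},{"rx":0,"ry":0,"rz":0,"dx":-2.1,"dy":0,"dz":5,"claw":0.6},{"rx":0,"ry":0,"rz":0,"dx":-2.1,"dy":0,"dz":5,"claw":0.6},{"rx":0,"ry":0,"rz":0,"dx":-2.1,"dy":0,"dz":5,"claw":0.6}]' --squeeze 40

```text
clock: 29.15
tool_pos: [577.7, -216.9, 273.2]
eef_rot: [-0.001, 0.707, 0.708, -0.0]
wrist_force: [1.1, -0.0, 0.5]
opening: 0.6
```

```bash
python3 - <<'E'
from h import *
st();trayvials();c=capture('wrist')
for ce,s in caps(c): print(ce.round(1),s[4],onz(c,[ce],50).round(1))
c=capture('side')
for ce,s in caps(c): 
    if ce[0]<300: print('side block',ce.round(1),s,onz(c,[ce],110.5).round(1))
E
```

```text
29.15 [ 577.7 -216.9  273.2] op 0.6 F [ 1.1 -0.   0.5]
scene [([499.2, -200.7], 70), ([578.0, -217.1], 167)]
side [([578.2, -217.2], 146), ([498.1, -206.0], 166)]
[181.5 246.5] 1955 [[ 497.6 -207.1   50. ]]
[315.1 264.2] 1803 [[ 577.4 -218.2   50. ]]
side block [253.1 315.5] [244 306  19  20 300] [[555.4 154.5 110.5]]
side block [234.  335.4] [225 325  19  22 326] [[555.4 194.6 110.5]]
side block [213.5 356.6] [203 346  22  22 363] [[555.4 234.6 110.5]]
```

move_arm --targets '[{"rx":0,"ry":0,"rz":0,"dx":0,"dy":0,"dz":2.5,"claw":0.6},{"rx":0,"ry":0,"rz":0,"dx":0,"dy":0,"dz":5,"claw":0.6},{"rx":0,"ry":0,"rz":0,"dx":0,"dy":0,"dz":6.8,"claw":0.6},{"rx":0,"ry":0,"rz":0,"dx":0,"dy":0,"dz":7.3,"claw":0.6},{"rx":0,"ry":0,"rz":0,"dx":0,"dy":0,"dz":7.3,"claw":0.5},{"rx":0,"ry":0,"rz":0,"dx":0,"dy":0,"dz":7.3,"claw":0.35},{"rx":0,"ry":0,"rz":0,"dx":0,"dy":0,"dz":7.3,"claw":0.1},{"rx":0,"ry":0,"rz":0,"dx":0,"dy":0,"dz":7.3,"claw":0}]' --squeeze 40

```text
clock: 30.02
tool_pos: [578.6, -218.5, 202.3]
eef_rot: [0.001, 0.707, 0.707, 0.001]
wrist_force: [-0.8, -0.5, -0.3]
opening: 0.312
```

move_arm --targets '[{"rx":0,"ry":0,"rz":0,"dx":0,"dy":0,"dz":0,"claw":0},{"rx":0,"ry":0,"rz":0,"dx":0,"dy":0,"dz":-1,"claw":0},{"rx":0,"ry":0,"rz":0,"dx":0,"dy":0,"dz":-3.5,"claw":0},{"rx":0,"ry":0,"rz":0,"dx":0,"dy":0,"dz":-7,"claw":0},{"rx":0,"ry":0,"rz":0,"dx":2,"dy":0,"dz":-10.5,"claw":0},{"rx":0,"ry":0,"rz":0,"dx":5,"dy":0,"dz":-12.3,"claw":0},{"rx":0,"ry":0,"rz":0,"dx":8.5,"dy":0,"dz":-12.3,"claw":0},{"rx":0,"ry":0,"rz":0,"dx":12,"dy":0,"dz":-12.3,"claw":0}]' --squeeze 40

```text
clock: 30.68
tool_pos: [578.4, -97.6, 327.1]
eef_rot: [0.002, 0.708, 0.706, 0.002]
wrist_force: [0.5, 1.0, -0.7]
opening: 0.313
```

move_arm --targets '[{"rx":0,"ry":0,"rz":-5,"dx":3.5,"dy":0,"dz":0,"claw":0},{"rx":0,"ry":0,"rz":-11,"dx":7,"dy":0,"dz":0,"claw":0},{"rx":0,"ry":0,"rz":-17,"dx":10.5,"dy":0,"dz":0,"claw":0},{"rx":0,"ry":0,"rz":-23,"dx":14,"dy":0,"dz":0,"claw":0},{"rx":0,"ry":0,"rz":-29,"dx":17.5,"dy":0,"dz":0,"claw":0},{"rx":0,"ry":0,"rz":-35,"dx":21,"dy":0,"dz":0,"claw":0},{"rx":0,"ry":0,"rz":-41,"dx":24.5,"dy":0,"dz":0,"claw":0},{"rx":0,"ry":0,"rz":-45,"dx":28,"dy":0,"dz":0,"claw":0}]' --squeeze 40

```text
clock: 31.35
tool_pos: [577.4, 183.5, 325.0]
eef_rot: [0.0, 0.381, 0.925, 0.0]
wrist_force: [1.1, 0.5, -0.5]
opening: 0.315
```

move_arm --targets '[{"rx":0,"ry":0,"rz":-6,"dx":0,"dy":0,"dz":0,"claw":0},{"rx":0,"ry":0,"rz":-13,"dx":0,"dy":0,"dz":0,"claw":0},{"rx":0,"ry":0,"rz":-20,"dx":0,"dy":0,"dz":0,"claw":0},{"rx":0,"ry":0,"rz":-27,"dx":0,"dy":0,"dz":0,"claw":0},{"rx":0,"ry":0,"rz":-33,"dx":0,"dy":0,"dz":0,"claw":0},{"rx":0,"ry":0,"rz":-39,"dx":0,"dy":0,"dz":0,"claw":0},{"rx":0,"ry":0,"rz":-43,"dx":0,"dy":0,"dz":0,"claw":0},{"rx":0,"ry":0,"rz":-45,"dx":0,"dy":0,"dz":0,"claw":0}]' --squeeze 40

```text
clock: 32.02
tool_pos: [577.7, 181.8, 324.8]
eef_rot: [0.0, -0.002, 1.0, 0.0]
wrist_force: [0.2, 0.6, -1.5]
opening: 0.317
```

```bash
python3 - <<'E'
from h import *
for i in range(3): c=capture('wrist')
s=st();print(R.from_quat(s['eef_rot'][[1,2,3,0]]).as_matrix().round(3).tolist(),s['q'].round(2));E,n,P=captop(c,s['tool_pos'][2]);print(n,np.round(E[0],1),np.round(E[1],1),P.round(1))
E
```

```text
32.17 [577.8 181.8 324.6] op 0.316 F [ 0.3  0.2 -1.4]
[[-1.0, 0.001, 0.001], [0.001, 1.0, 0.0], [-0.001, 0.0, -1.0]] [ 0.3   0.44 -0.08  1.05  0.    0.31]
28 [325.7 336.1] [39.8 59.5] [577.2 185.3 179.6]
```

```bash
python3 - <<'E'
import h
from h import *
c=snap('wrist','w20.png');import pickle;pickle.dump(c,open('w20.pkl','wb'))
for ce,s in caps(c,100): print(ce,s)
for x in (300,315,330): print([int(v) for v in c['img'][275:372:3,x,2]])
for t in (60,70,80,85):
    h.THR=t
    try:
        E,n,P=captop(c,324);print(t,n,np.round(E[0],1),np.round(E[1],1),P.round(1))
    except Exception as e: print(t,'x')
E
```

```text
[263.21290323 234.83978495] [ 239  210   50   50 1860]
[337.18322981 234.33902692] [ 313  210   50   50 1932]
[410.99516908 234.67901235] [ 386  211   50   48 1863]
[314.75903614 323.25348453] [ 280  284   71   77 4233]
[85, 52, 43, 52, 64, 70, 73, 71, 71, 89, 88, 87, 89, 84, 88, 88, 87, 88, 89, 85, 86, 87, 85, 88, 84, 93, 96, 129, 122, 119, 117, 118, 117]
[47, 48, 55, 70, 70, 66, 67, 67, 85, 90, 89, 88, 90, 89, 87, 87, 85, 86, 85, 85, 83, 84, 87, 95, 94, 97, 136, 138, 141, 121, 117, 118, 117]
[83, 51, 51, 57, 63, 68, 67, 68, 64, 85, 86, 88, 88, 90, 86, 86, 87, 84, 87, 84, 85, 85, 86, 87, 95, 94, 127, 141, 122, 117, 118, 121, 118]
60 101 [314.9 322.7] [70.7 76.5] [571.8 181.2 179. ]
70 120 [314.7 328.4] [64.3 70. ] [574.2 181.1 179. ]
80 122 [314.9 329.4] [62.4 68.2] [574.6 181.2 179. ]
85 117 [314.8 329.9] [61.5 67.1] [574.9 181.1 179. ]
```

move_arm --targets '[{"rx":0,"ry":0,"rz":0,"dx":-0.5,"dy":0.7,"dz":0,"claw":0},{"rx":0,"ry":0,"rz":0,"dx":-1.5,"dy":2,"dz":0,"claw":0},{"rx":0,"ry":0,"rz":0,"dx":-2.6,"dy":3.6,"dz":0,"claw":0},{"rx":0,"ry":0,"rz":0,"dx":-3.4,"dy":4.8,"dz":0,"claw":0},{"rx":0,"ry":0,"rz":0,"dx":-3.73,"dy":5.27,"dz":0.5,"claw":0},{"rx":0,"ry":0,"rz":0,"dx":-3.73,"dy":5.27,"dz":1,"claw":0},{"rx":0,"ry":0,"rz":0,"dx":-3.73,"dy":5.27,"dz":1.5,"claw":0},{"rx":0,"ry":0,"rz":0,"dx":-3.73,"dy":5.27,"dz":1.5,"claw":0}]' --squeeze 40

```text
clock: 32.88
tool_pos: [614.1, 233.8, 306.7]
eef_rot: [-0.002, 0.0, 1.0, -0.001]
wrist_force: [0.0, 0.2, -0.9]
opening: 0.309
```

```bash
python3 - <<'E'
import h
from h import *
import pickle
for i in range(4): c=capture('wrist')
c=snap('wrist','w21.png');pickle.dump(c,open('w21.pkl','wb'))
s=st()
for t in (75,85,93):
    h.THR=t;E,n,P=captop(c,s['tool_pos'][2],146.6);print(t,n,np.round(E[0],1),np.round(E[1],1),P.round(1))
g=cv2.cvtColor(c['img'],cv2.COLOR_RGB2GRAY)
print('cam',np.array(c['cam_to_world'])[:3].round(4).tolist())
for w in [(614,y,88) for y in(154,194,234)]:
    p=proj(c,[w])[0];r=ell(g,p,22,.7,1.35)
    if r: print(w,p.round(1),r[1],np.round(r[0][0],1),np.round(r[0][1],1),onz(c,[r[0][0]],88)[0].round(1))
E
```

```text
33.13 [615.  234.  309.1] op 0.312 F [ 1.3  0.6 -0.9]
75 107 [315.1 329.6] [62.2 68.3] [612.1 233.3 162.5]
85 46 [321.8 336.2] [45.4 57.5] [615.  235.9 162.5]
93 17 [320.7 337. ] [33.2 50.1] [615.3 235.5 162.5]
cam [[0.0007, 0.9619, 0.2734, 544.3807], [1.0, -0.0008, 0.0001, 233.2611], [0.0003, 0.2734, -0.9619, 277.6571]]
(614, 154, 88) [182.3 266.8] 86 [180.2 264.4] [43.6 50. ] [612.5 152.9  88. ]
(614, 194, 88) [248.8 266.9] 85 [246.7 264.3] [45.4 49.5] [612.4 192.8  88. ]
(614, 234, 88) [316.1 266.9] 40 [314.7 266.4] [49.3 53.5] [613.7 233.1  88. ]
```

```bash
python3 - <<'E'
import h
from h import *
import pickle
h.THR=76
for i in range(3):
    a=read_state();c=capture('wrist');s=st();T=np.array(c['cam_to_world'])
    print('before',a['tool_pos'].round(1),'cam-tcp',(T[:3,3]-a['tool_pos']).round(2),'tilt',T[0,2].round(4))
    E,n,P=captop(c,s['tool_pos'][2],146.6);print(n,np.round(E[0],1),P.round(2))
    g=cv2.cvtColor(c['img'],cv2.COLOR_RGB2GRAY)
    for w in [(613,y,88) for y in(153,193)]:
        p=proj(c,[w])[0];r=ell(g,p,22,.7,1.35);print(r[1],np.round(r[0][0],1),onz(c,[r[0][0]],88)[0].round(2))
pickle.dump(c,open('w22.pkl','wb'))
E
```

```text
33.18 [615.  234.1 309.2] op 0.313 F [ 0.  -0.3 -0.9]
before [615.  234.  309.1] cam-tcp [-70.45  -0.67 -31.26] tilt 0.2739
111 [315.1 329.6] [612.39 233.46 162.55]
86 [180.  263.9] [612.45 152.9   88.  ]
79 [246.4 263.8] [612.32 192.81  88.  ]
33.23 [615.1 234.2 309.2] op 0.313 F [-0.7 -0.6 -1.1]
before [615.  234.1 309.2] cam-tcp [-70.44  -0.68 -31.27] tilt 0.2741
111 [315.1 329.6] [612.55 233.55 162.57]
81 [179.9 263.5] [612.39 152.95  88.  ]
90 [246.5 263.3] [612.21 192.98  88.  ]
33.28 [615.1 234.3 309.2] op 0.312 F [-0.  -0.5 -0.1]
before [615.1 234.2 309.2] cam-tcp [-70.44  -0.67 -31.28] tilt 0.2742
108 [315.1 329.7] [612.66 233.66 162.55]
86 [179.8 263.4] [612.39 152.98  88.  ]
89 [246.3 263.3] [612.31 192.92  88.  ]
```

move_arm --targets '[{"rx":0,"ry":0,"rz":0,"dx":0.125,"dy":-0.115,"dz":0,"claw":0},{"rx":0,"ry":0,"rz":0,"dx":0.125,"dy":-0.115,"dz":0.5,"claw":0},{"rx":0,"ry":0,"rz":0,"dx":0.125,"dy":-0.115,"dz":1.2,"claw":0},{"rx":0,"ry":0,"rz":0,"dx":0.125,"dy":-0.115,"dz":1.7,"claw":0},{"rx":0,"ry":0,"rz":0,"dx":0.125,"dy":-0.115,"dz":1.9,"claw":0},{"rx":0,"ry":0,"rz":0,"dx":0.125,"dy":-0.115,"dz":2.1,"claw":0},{"rx":0,"ry":0,"rz":0,"dx":0.125,"dy":-0.115,"dz":2.3,"claw":0},{"rx":0,"ry":0,"rz":0,"dx":0.125,"dy":-0.115,"dz":2.5,"claw":0}]' --squeeze 40

```text
clock: 33.95
tool_pos: [614.0, 233.4, 283.6]
eef_rot: [0.0, -0.0, 1.0, 0.0]
wrist_force: [0.0, 0.1, -1.2]
opening: 0.317
```

```bash
python3 - <<'E'
import h
from h import *
h.THR=76
for i in range(2): c=capture('wrist')
s=st();E,n,P=captop(c,s['tool_pos'][2],146.6);print(n,np.round(E[0],1),np.round(E[1],1),P.round(1))
E
```

```text
34.05 [613.9 233.4 283.4] op 0.311 F [ 0.2  0.1 -0.8]
118 [315.  329.4] [62.  67.5] [611.  232.7 136.8]
```

move_arm --targets '[{"rx":0,"ry":0,"rz":0,"dx":0,"dy":0,"dz":0.1,"claw":0},{"rx":0,"ry":0,"rz":0,"dx":0,"dy":0,"dz":0.2,"claw":0},{"rx":0,"ry":0,"rz":0,"dx":0,"dy":0,"dz":0.3,"claw":0},{"rx":0,"ry":0,"rz":0,"dx":0,"dy":0,"dz":0.4,"claw":0},{"rx":0,"ry":0,"rz":0,"dx":0,"dy":0,"dz":0.4,"claw":0},{"rx":0,"ry":0,"rz":0,"dx":0,"dy":0,"dz":0.4,"claw":0},{"rx":0,"ry":0,"rz":0,"dx":0,"dy":0,"dz":0.4,"claw":0},{"rx":0,"ry":0,"rz":0,"dx":0,"dy":0,"dz":0.4,"claw":0}]' --squeeze 40

```text
clock: 34.72
tool_pos: [613.9, 233.3, 279.7]
eef_rot: [0.0, 0.0, 1.0, -0.0]
wrist_force: [0.1, 0.5, -1.1]
opening: 0.311
```

In the well with no force. Continue to the bottom.

move_arm --targets '[{"rx":0,"ry":0,"rz":0,"dx":0,"dy":0,"dz":0.2,"claw":0},{"rx":0,"ry":0,"rz":0,"dx":0,"dy":0,"dz":0.4,"claw":0},{"rx":0,"ry":0,"rz":0,"dx":0,"dy":0,"dz":0.6,"claw":0},{"rx":0,"ry":0,"rz":0,"dx":0,"dy":0,"dz":0.8,"claw":0},{"rx":0,"ry":0,"rz":0,"dx":0,"dy":0,"dz":0.95,"claw":0},{"rx":0,"ry":0,"rz":0,"dx":0,"dy":0,"dz":1.1,"claw":0},{"rx":0,"ry":0,"rz":0,"dx":0,"dy":0,"dz":1.2,"claw":0},{"rx":0,"ry":0,"rz":0,"dx":0,"dy":0,"dz":1.2,"claw":0}]' --squeeze 40

```text
clock: 35.38
tool_pos: [613.9, 233.3, 267.4]
eef_rot: [-0.0, -0.0, 1.0, -0.0]
wrist_force: [0.7, -0.1, -0.3]
opening: 0.314
```

move_arm --targets '[{"rx":0,"ry":0,"rz":0,"dx":0,"dy":0,"dz":0.05,"claw":0},{"rx":0,"ry":0,"rz":0,"dx":0,"dy":0,"dz":0.1,"claw":0},{"rx":0,"ry":0,"rz":0,"dx":0,"dy":0,"dz":0.15,"claw":0},{"rx":0,"ry":0,"rz":0,"dx":0,"dy":0,"dz":0.2,"claw":0},{"rx":0,"ry":0,"rz":0,"dx":0,"dy":0,"dz":0.25,"claw":0},{"rx":0,"ry":0,"rz":0,"dx":0,"dy":0,"dz":0.3,"claw":0},{"rx":0,"ry":0,"rz":0,"dx":0,"dy":0,"dz":0.4,"claw":0},{"rx":0,"ry":0,"rz":0,"dx":0,"dy":0,"dz":0.4,"claw":0}]' --squeeze 40

```text
clock: 36.05
tool_pos: [613.8, 233.3, 264.1]
eef_rot: [0.0, 0.0, 1.0, 0.0]
wrist_force: [-1.0, 0.3, 1.0]
opening: 0.31
```

move_arm --targets '[{"rx":0,"ry":0,"rz":0,"dx":0,"dy":0,"dz":0.1,"claw":0},{"rx":0,"ry":0,"rz":0,"dx":0,"dy":0,"dz":0.1,"claw":0},{"rx":0,"ry":0,"rz":0,"dx":0,"dy":0,"dz":0.15,"claw":0},{"rx":0,"ry":0,"rz":0,"dx":0,"dy":0,"dz":0.15,"claw":0},{"rx":0,"ry":0,"rz":0,"dx":0,"dy":0,"dz":0.15,"claw":0},{"rx":0,"ry":0,"rz":0,"dx":0,"dy":0,"dz":0.15,"claw":0},{"rx":0,"ry":0,"rz":0,"dx":0,"dy":0,"dz":0.15,"claw":0},{"rx":0,"ry":0,"rz":0,"dx":0,"dy":0,"dz":0.15,"claw":0}]' --squeeze 40

```text
clock: 36.72
tool_pos: [613.8, 233.3, 264.1]
eef_rot: [0.001, -0.0, 1.0, 0.0]
wrist_force: [-3.3, -0.9, 9.2]
opening: 0.315
```

move_arm --targets '[{"rx":0,"ry":0,"rz":0,"dx":0,"dy":0,"dz":0,"claw":0.35},{"rx":0,"ry":0,"rz":0,"dx":0,"dy":0,"dz":0,"claw":0.42},{"rx":0,"ry":0,"rz":0,"dx":0,"dy":0,"dz":0,"claw":0.42},{"rx":0,"ry":0,"rz":0,"dx":0,"dy":0,"dz":-0.5,"claw":0.42},{"rx":0,"ry":0,"rz":0,"dx":0,"dy":0,"dz":-2,"claw":0.42},{"rx":0,"ry":0,"rz":0,"dx":0,"dy":0,"dz":-4.5,"claw":0.5},{"rx":0,"ry":0,"rz":0,"dx":0.3,"dy":-1,"dz":-6.15,"claw":0.6},{"rx":0,"ry":0,"rz":0,"dx":1,"dy":-4,"dz":-6.15,"claw":0.6}]' --squeeze 40

```text
clock: 37.38
tool_pos: [606.0, 196.4, 327.8]
eef_rot: [0.004, -0.002, 1.0, 0.002]
wrist_force: [1.3, -0.3, 0.0]
opening: 0.597
```

move_arm --targets '[{"rx":0,"ry":0,"rz":0,"dx":1,"dy":-3.8,"dz":0,"claw":0.6},{"rx":0,"ry":0,"rz":0,"dx":2,"dy":-7.6,"dz":0,"claw":0.6},{"rx":0,"ry":0,"rz":0,"dx":3,"dy":-11.4,"dz":0,"claw":0.6},{"rx":0,"ry":0,"rz":0,"dx":4,"dy":-15.2,"dz":0,"claw":0.6},{"rx":0,"ry":0,"rz":0,"dx":5,"dy":-19,"dz":0,"claw":0.6},{"rx":0,"ry":0,"rz":0,"dx":6,"dy":-22.8,"dz":0,"claw":0.6},{"rx":0,"ry":0,"rz":0,"dx":7,"dy":-26.6,"dz":0,"claw":0.6},{"rx":0,"ry":0,"rz":0,"dx":8,"dy":-30.4,"dz":0,"claw":0.6}]' --squeeze 40

```text
clock: 38.05
tool_pos: [523.1, -112.3, 324.0]
eef_rot: [0.0, -0.0, 1.0, -0.0]
wrist_force: [-0.0, -0.7, -0.0]
opening: 0.603
```

move_arm --targets '[{"rx":0,"ry":0,"rz":0,"dx":1,"dy":-3.5,"dz":0,"claw":0.6},{"rx":0,"ry":0,"rz":0,"dx":1.8,"dy":-6.5,"dz":0,"claw":0.6},{"rx":0,"ry":0,"rz":0,"dx":2.4,"dy":-8.6,"dz":0,"claw":0.6},{"rx":0,"ry":0,"rz":0,"dx":2.58,"dy":-9.5,"dz":0.5,"claw":0.6},{"rx":0,"ry":0,"rz":0,"dx":2.58,"dy":-9.5,"dz":2,"claw":0.6},{"rx":0,"ry":0,"rz":0,"dx":2.58,"dy":-9.5,"dz":4,"claw":0.6},{"rx":0,"ry":0,"rz":0,"dx":2.58,"dy":-9.5,"dz":5,"claw":0.6},{"rx":0,"ry":0,"rz":0,"dx":2.58,"dy":-9.5,"dz":5,"claw":0.6}]' --squeeze 40

```text
clock: 38.72
tool_pos: [496.9, -204.7, 271.1]
eef_rot: [-0.002, -0.0, 1.0, 0.001]
wrist_force: [-0.9, 0.5, -0.0]
opening: 0.602
```

```bash
python3 - <<'E'
from h import *
st();trayvials();c=capture('wrist')
for ce,s in caps(c): print(ce.round(1),s[4],onz(c,[ce],50).round(1))
c=capture('side')
for ce,s in caps(c): 
    if ce[0]<300: print('side block',ce.round(1),s,onz(c,[ce],110.5).round(1))
E
```

```text
38.72 [ 496.9 -204.7  271.1] op 0.602 F [-0.9  0.5 -0. ]
scene [([497.6, -205.5], 115)]
side [([498.2, -205.8], 159)]
[311.7 265.6] 1775 [[ 497.2 -207.5   50. ]]
side block [253.2 315.5] [244 306  19  20 303] [[555.4 154.4 110.5]]
side block [184.  334.3] [174 324  21  21 338] [[613.2 234.1 110.5]]
side block [234.  335.3] [225 325  19  21 323] [[555.4 194.5 110.5]]
side block [213.5 356.7] [203 346  22  22 365] [[555.4 234.7 110.5]]
```

move_arm --targets '[{"rx":0,"ry":0,"rz":0,"dx":0,"dy":0,"dz":2.5,"claw":0.6},{"rx":0,"ry":0,"rz":0,"dx":0,"dy":0,"dz":5,"claw":0.6},{"rx":0,"ry":0,"rz":0,"dx":0,"dy":0,"dz":6.8,"claw":0.6},{"rx":0,"ry":0,"rz":0,"dx":0,"dy":0,"dz":7.3,"claw":0.6},{"rx":0,"ry":0,"rz":0,"dx":0,"dy":0,"dz":7.3,"claw":0.5},{"rx":0,"ry":0,"rz":0,"dx":0,"dy":0,"dz":7.3,"claw":0.35},{"rx":0,"ry":0,"rz":0,"dx":0,"dy":0,"dz":7.3,"claw":0.1},{"rx":0,"ry":0,"rz":0,"dx":0,"dy":0,"dz":7.3,"claw":0}]' --squeeze 40

```text
clock: 39.58
tool_pos: [498.9, -206.0, 202.2]
eef_rot: [0.001, -0.0, 1.0, -0.001]
wrist_force: [1.0, -0.4, -0.8]
opening: 0.31
```

move_arm --targets '[{"rx":0,"ry":0,"rz":0,"dx":0,"dy":0,"dz":0,"claw":0},{"rx":0,"ry":0,"rz":0,"dx":0,"dy":0,"dz":-1,"claw":0},{"rx":0,"ry":0,"rz":0,"dx":0,"dy":0,"dz":-3.5,"claw":0},{"rx":0,"ry":0,"rz":0,"dx":0,"dy":0,"dz":-7,"claw":0},{"rx":0,"ry":0,"rz":0,"dx":-0.7,"dy":2,"dz":-10.5,"claw":0},{"rx":0,"ry":0,"rz":0,"dx":-1.6,"dy":5,"dz":-12.3,"claw":0},{"rx":0,"ry":0,"rz":0,"dx":-2.8,"dy":8.5,"dz":-12.3,"claw":0},{"rx":0,"ry":0,"rz":0,"dx":-4,"dy":12,"dz":-12.3,"claw":0}]' --squeeze 40

```text
clock: 40.25
tool_pos: [538.9, -85.0, 327.1]
eef_rot: [0.003, 0.001, 1.0, -0.0]
wrist_force: [-0.1, -0.2, -0.4]
opening: 0.312
```

move_arm --targets '[{"rx":0,"ry":0,"rz":0,"dx":-1.1,"dy":3.5,"dz":0,"claw":0},{"rx":0,"ry":0,"rz":0,"dx":-2.2,"dy":7,"dz":0,"claw":0},{"rx":0,"ry":0,"rz":0,"dx":-3.3,"dy":10.5,"dz":0,"claw":0},{"rx":0,"ry":0,"rz":0,"dx":-4.4,"dy":14,"dz":0,"claw":0},{"rx":0,"ry":0,"rz":0,"dx":-5.5,"dy":17.5,"dz":0,"claw":0},{"rx":0,"ry":0,"rz":0,"dx":-6.5,"dy":20.5,"dz":0,"claw":0},{"rx":0,"ry":0,"rz":0,"dx":-7.2,"dy":22.8,"dz":0,"claw":0},{"rx":0,"ry":0,"rz":0,"dx":-7.58,"dy":23.9,"dz":0,"claw":0}]' --squeeze 40

```text
clock: 40.92
tool_pos: [614.4, 156.5, 324.6]
eef_rot: [0.001, -0.002, 1.0, 0.001]
wrist_force: [0.3, 0.6, -0.5]
opening: 0.314
```

move_arm --targets '[{"rx":0,"ry":0,"rz":0,"dx":0,"dy":0,"dz":0.5,"claw":0},{"rx":0,"ry":0,"rz":0,"dx":0,"dy":0,"dz":1,"claw":0},{"rx":0,"ry":0,"rz":0,"dx":0,"dy":0,"dz":1.5,"claw":0},{"rx":0,"ry":0,"rz":0,"dx":0,"dy":0,"dz":1.5,"claw":0},{"rx":0,"ry":0,"rz":0,"dx":0,"dy":0,"dz":1.5,"claw":0},{"rx":0,"ry":0,"rz":0,"dx":0,"dy":0,"dz":1.5,"claw":0},{"rx":0,"ry":0,"rz":0,"dx":0,"dy":0,"dz":1.5,"claw":0},{"rx":0,"ry":0,"rz":0,"dx":0,"dy":0,"dz":1.5,"claw":0}]' --squeeze 40

```text
clock: 41.58
tool_pos: [613.9, 152.9, 309.1]
eef_rot: [0.0, 0.0, 1.0, 0.0]
wrist_force: [-1.4, 0.4, -0.7]
opening: 0.309
```

```bash
python3 - <<'E'
import h
from h import *
c=capture('wrist');s=st()
for t in (65,70,76,83,93):
    h.THR=t;E,n,P=captop(c,s['tool_pos'][2],146.6);print(t,n,np.round(E[0],1),np.round(E[1],1),P.round(1))
for x in (300,315,330): print([int(v) for v in c['img'][275:372:3,x,2]])
g=cv2.cvtColor(c['img'],cv2.COLOR_RGB2GRAY)
for w in [(612.5,193,88),(612.5,153,88)]:
    p=proj(c,[w])[0];r=ell(g,p,22,.7,1.35)
    if r: print(r[1],np.round(r[0][0],1),np.round(r[0][1],1),onz(c,[r[0][0]],88)[0].round(2))
E
```

```text
41.63 [613.9 153.  309. ] op 0.313 F [ 0.8 -0.6 -1.1]
65 96 [314.2 323.8] [72.1 76.1] [608.9 152.  162.4]
70 93 [314.3 323.8] [72.1 76. ] [608.9 152.  162.4]
76 122 [314.6 329.1] [64.9 69.2] [611.2 152.1 162.4]
83 121 [314.7 329.9] [63.2 68.9] [611.6 152.2 162.4]
93 118 [314.8 330.7] [61.8 67. ] [611.9 152.2 162.4]
[88, 55, 50, 57, 72, 75, 75, 73, 75, 94, 95, 96, 96, 96, 94, 95, 93, 98, 93, 96, 94, 94, 96, 96, 101, 104, 119, 157, 113, 97, 198, 202, 202]
[56, 54, 59, 76, 78, 75, 76, 74, 94, 97, 99, 98, 96, 94, 95, 96, 96, 95, 96, 94, 94, 96, 97, 104, 105, 106, 111, 156, 156, 104, 203, 212, 210]
[89, 61, 52, 60, 69, 75, 76, 74, 73, 93, 97, 98, 97, 94, 100, 97, 98, 99, 97, 96, 95, 97, 95, 99, 105, 117, 157, 154, 173, 177, 208, 207, 213]
87 [383.1 265.3] [45.3 49.5] [612.37 192.74  88.  ]
43 [315.3 263.6] [43.6 50.6] [611.25 152.49  88.  ]
```

move_arm --targets '[{"rx":0,"ry":0,"rz":0,"dx":0.02,"dy":0.02,"dz":0,"claw":0},{"rx":0,"ry":0,"rz":0,"dx":0.02,"dy":0.02,"dz":0.5,"claw":0},{"rx":0,"ry":0,"rz":0,"dx":0.02,"dy":0.02,"dz":1.2,"claw":0},{"rx":0,"ry":0,"rz":0,"dx":0.02,"dy":0.02,"dz":1.7,"claw":0},{"rx":0,"ry":0,"rz":0,"dx":0.02,"dy":0.02,"dz":2.0,"claw":0},{"rx":0,"ry":0,"rz":0,"dx":0.02,"dy":0.02,"dz":2.3,"claw":0},{"rx":0,"ry":0,"rz":0,"dx":0.02,"dy":0.02,"dz":2.6,"claw":0},{"rx":0,"ry":0,"rz":0,"dx":0.02,"dy":0.02,"dz":2.8,"claw":0}]' --squeeze 40

```text
clock: 42.3
tool_pos: [613.9, 153.6, 281.3]
eef_rot: [0.001, 0.0, 1.0, 0.0]
wrist_force: [-0.0, -0.4, -0.6]
opening: 0.314
```

```bash
python3 - <<'E'
import h
from h import *
h.THR=80
c=capture('wrist');s=st();E,n,P=captop(c,s['tool_pos'][2],146.6);print(n,np.round(E[0],1),np.round(E[1],1),P.round(1))
E
```

```text
42.35 [613.9 153.6 280.5] op 0.314 F [ 1.7  0.1 -0.1]
92 [315.  323.5] [73.7 75.6] [609.4 153.  133.9]
```

move_arm --targets '[{"rx":0,"ry":0,"rz":0,"dx":0,"dy":0,"dz":0.2,"claw":0},{"rx":0,"ry":0,"rz":0,"dx":0,"dy":0,"dz":0.4,"claw":0},{"rx":0,"ry":0,"rz":0,"dx":0,"dy":0,"dz":0.6,"claw":0},{"rx":0,"ry":0,"rz":0,"dx":0,"dy":0,"dz":0.8,"claw":0},{"rx":0,"ry":0,"rz":0,"dx":0,"dy":0,"dz":1.0,"claw":0},{"rx":0,"ry":0,"rz":0,"dx":0,"dy":0,"dz":1.2,"claw":0},{"rx":0,"ry":0,"rz":0,"dx":0,"dy":0,"dz":1.3,"claw":0},{"rx":0,"ry":0,"rz":0,"dx":0,"dy":0,"dz":1.3,"claw":0}]' --squeeze 40

```text
clock: 43.02
tool_pos: [613.9, 153.6, 267.5]
eef_rot: [0.0, 0.0, 1.0, 0.0]
wrist_force: [2.1, -0.4, -0.8]
opening: 0.314
```

move_arm --targets '[{"rx":0,"ry":0,"rz":0,"dx":0,"dy":0,"dz":0.1,"claw":0},{"rx":0,"ry":0,"rz":0,"dx":0,"dy":0,"dz":0.2,"claw":0},{"rx":0,"ry":0,"rz":0,"dx":0,"dy":0,"dz":0.3,"claw":0},{"rx":0,"ry":0,"rz":0,"dx":0,"dy":0,"dz":0.4,"claw":0},{"rx":0,"ry":0,"rz":0,"dx":0,"dy":0,"dz":0.45,"claw":0},{"rx":0,"ry":0,"rz":0,"dx":0,"dy":0,"dz":0.5,"claw":0},{"rx":0,"ry":0,"rz":0,"dx":0,"dy":0,"dz":0.55,"claw":0},{"rx":0,"ry":0,"rz":0,"dx":0,"dy":0,"dz":0.55,"claw":0}]' --squeeze 40

```text
clock: 43.68
tool_pos: [613.7, 153.5, 263.9]
eef_rot: [0.001, 0.0, 1.0, 0.0]
wrist_force: [-1.3, -1.4, 9.1]
opening: 0.313
```

move_arm --targets '[{"rx":0,"ry":0,"rz":0,"dx":0,"dy":0,"dz":0,"claw":0.35},{"rx":0,"ry":0,"rz":0,"dx":0,"dy":0,"dz":0,"claw":0.42},{"rx":0,"ry":0,"rz":0,"dx":0,"dy":0,"dz":0,"claw":0.42},{"rx":0,"ry":0,"rz":0,"dx":0,"dy":0,"dz":-0.5,"claw":0.42},{"rx":0,"ry":0,"rz":0,"dx":0,"dy":0,"dz":-2,"claw":0.42},{"rx":0,"ry":0,"rz":0,"dx":0,"dy":0,"dz":-4.5,"claw":0.42},{"rx":0,"ry":0,"rz":0,"dx":0.5,"dy":0,"dz":-8,"claw":0.42},{"rx":0,"ry":0,"rz":0,"dx":3,"dy":0,"dz":-11,"claw":0.42}]' --squeeze 40

```text
clock: 44.35
tool_pos: [585.8, 153.6, 373.0]
eef_rot: [0.001, 0.0, 1.0, 0.0]
wrist_force: [1.3, -0.3, 0.3]
opening: 0.423
```

move_arm --targets '[{"rx":0,"ry":0,"rz":5,"dx":0,"dy":0.5,"dz":-2,"claw":0.42},{"rx":0,"ry":0,"rz":11,"dx":0,"dy":1,"dz":-4,"claw":0.42},{"rx":0,"ry":0,"rz":17,"dx":0,"dy":1.5,"dz":-6,"claw":0.42},{"rx":0,"ry":0,"rz":23,"dx":0,"dy":2,"dz":-8,"claw":0.42},{"rx":0,"ry":0,"rz":29,"dx":0,"dy":2.5,"dz":-10,"claw":0.42},{"rx":0,"ry":0,"rz":35,"dx":0,"dy":3,"dz":-11,"claw":0.42},{"rx":0,"ry":0,"rz":41,"dx":0,"dy":3.5,"dz":-12,"claw":0.42},{"rx":0,"ry":0,"rz":45,"dx":0,"dy":4.1,"dz":-12,"claw":0.42}]' --squeeze 40

```text
clock: 45.02
tool_pos: [583.6, 194.7, 494.7]
eef_rot: [0.001, 0.385, 0.923, 0.001]
wrist_force: [0.6, -0.2, -0.4]
opening: 0.418
```

move_arm --targets '[{"rx":0,"ry":0,"rz":6,"dx":0,"dy":0,"dz":0,"claw":0.42},{"rx":0,"ry":0,"rz":13,"dx":0,"dy":0,"dz":0,"claw":0.42},{"rx":0,"ry":0,"rz":20,"dx":0,"dy":0,"dz":0,"claw":0.42},{"rx":0,"ry":0,"rz":27,"dx":0,"dy":0,"dz":0,"claw":0.42},{"rx":0,"ry":0,"rz":33,"dx":0,"dy":0,"dz":0,"claw":0.42},{"rx":0,"ry":0,"rz":39,"dx":0,"dy":0,"dz":0,"claw":0.42},{"rx":0,"ry":0,"rz":43,"dx":0,"dy":0,"dz":0,"claw":0.42},{"rx":0,"ry":0,"rz":45,"dx":0,"dy":0,"dz":0,"claw":0.42}]' --squeeze 40

```text
clock: 45.68
tool_pos: [583.4, 194.5, 492.0]
eef_rot: [-0.0, 0.708, 0.706, -0.001]
wrist_force: [-0.2, -1.2, -0.3]
opening: 0.422
```

```bash
python3 - <<'E'
import h
from h import *
for i in range(3):c=capture('wrist')
c=snap('wrist','w30.png')
s=st();print(s['eef_rot'].round(3))
for ce,q in caps(c): print(ce.round(1),q[2:],onz(c,[ce],114).round(1))
d=snap('side','s30.png')
for ce,q in caps(d): print('side',ce.round(1),q[2:],onz(d,[ce],110.5).round(1))
print('tray scene',[x[0].round() for x in caps(capture('scene'))])
cv2.imwrite('pics/v30.png',cv2.resize(np.hstack([c['img'][100:420,200:520],d['img'][170:410,80:320][:,:,:].repeat(1,0)[:240] if 0 else cv2.resize(d['img'][170:410,80:320],(320,320))]),None,fx=1.25,fy=1.6)[:,:,::-1])
E
```

```text
45.88 [583.5 194.5 492.1] op 0.413 F [ 0.4 -0.  -0.6]
[-0.     0.707  0.707 -0.   ]
[287.7 175.9] [ 26  27 546] [[554.8 233.4 114. ]]
[344.6 176.4] [ 27  27 551] [[612.1 233.  114. ]]
[288.6 214.7] [ 26  26 519] [[554.9 193.6 114. ]]
[289.4 251.5] [ 24  26 484] [[555.  153.5 114. ]]
[343. 252.] [ 25  26 489] [[612.3 153.1 114. ]]
side [224.4 296.2] [ 18  19 278] [[613.  154.1 110.5]]
side [253.2 315.5] [ 19  20 301] [[555.4 154.5 110.5]]
side [184.1 334.3] [ 21  22 337] [[613.2 234.1 110.5]]
side [234.1 335.3] [ 19  21 323] [[555.4 194.5 110.5]]
side [213.5 356.7] [ 22  22 368] [[555.3 234.6 110.5]]
tray scene [array([398., 201.]), array([405., 218.])]
```

View pics/v30.png

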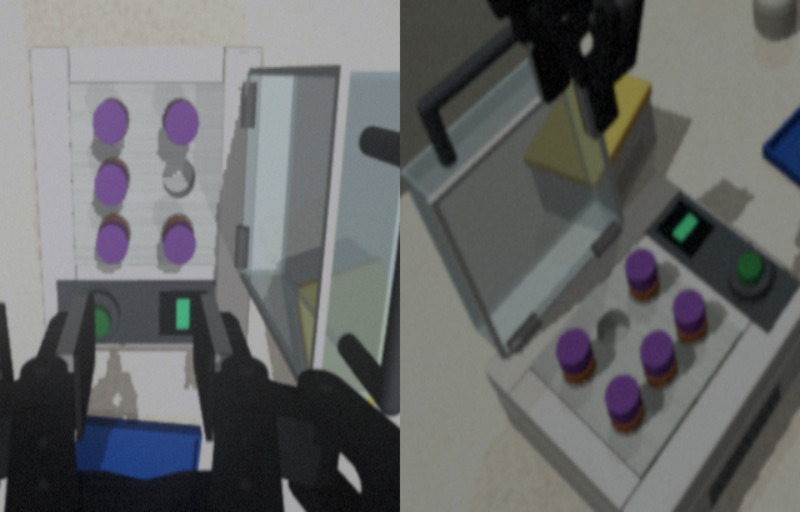

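```bash
python3 - <<'E'
from h import *
c=snap('wrist');g=cv2.cvtColor(c['img'],cv2.COLOR_RGB2GRAY)
for th in (1.55,1.6,1.65,1.7):
    a=th+.098;P=[(671-204*np.cos(a),y,86+204*np.sin(a)) for y in (170,194.5,220)];print(th,np.round(P[1],1),proj(c,P).round().tolist())
for r in (130,160,190,220): print(r,[int(v) for v in g[r,470:640:5]])
E
```

```text
1.55 [686.7 194.5 289.4] [[498.0, 316.0], [505.0, 276.0], [512.0, 231.0]]
1.6 [696.9 194.5 288.4] [[514.0, 315.0], [521.0, 275.0], [529.0, 231.0]]
1.65 [707.  194.5 286.8] [[529.0, 314.0], [537.0, 274.0], [545.0, 230.0]]
1.7 [717.  194.5 284.8] [[543.0, 312.0], [551.0, 273.0], [560.0, 229.0]]
130 [174, 173, 172, 172, 173, 173, 170, 173, 174, 171, 169, 170, 170, 170, 169, 171, 169, 169, 169, 172, 169, 166, 167, 167, 167, 166, 80, 81, 78, 79, 80, 81, 81, 78]
160 [150, 173, 132, 132, 131, 132, 130, 131, 132, 130, 131, 129, 165, 168, 170, 171, 169, 169, 171, 169, 169, 169, 168, 170, 161, 82, 85, 83, 80, 80, 82, 80, 79, 76]
190 [173, 137, 131, 124, 50, 43, 48, 47, 46, 43, 46, 46, 45, 56, 63, 63, 143, 171, 171, 173, 171, 170, 170, 155, 82, 81, 82, 79, 82, 82, 79, 77, 76, 79]
220 [162, 129, 133, 129, 131, 130, 129, 129, 131, 128, 164, 39, 54, 69, 74, 68, 170, 173, 173, 171, 170, 169, 111, 85, 82, 83, 78, 79, 78, 78, 81, 77, 79, 77]
```

All five vials are in their wells, caps at the right places, and the rear middle well is empty. The tray is clear. Next, grip the bar (x about 700) and fold the hood down slowly.

move_arm --targets '[{"rx":0,"ry":0,"rz":0,"dx":0,"dy":1.5,"dz":0,"claw":0.42},{"rx":0,"ry":0,"rz":0,"dx":0,"dy":4.5,"dz":0,"claw":0.42},{"rx":0,"ry":0,"rz":0,"dx":0,"dy":7.5,"dz":0,"claw":0.42},{"rx":0,"ry":0,"rz":0,"dx":0,"dy":10,"dz":0,"claw":0.42},{"rx":0,"ry":0,"rz":0,"dx":0,"dy":11.3,"dz":0,"claw":0.42},{"rx":0,"ry":0,"rz":0,"dx":0,"dy":11.6,"dz":0,"claw":0.42},{"rx":0,"ry":0,"rz":0,"dx":0,"dy":11.6,"dz":0,"claw":0.42},{"rx":0,"ry":0,"rz":0,"dx":0,"dy":11.6,"dz":0,"claw":0.42}]' --squeeze 40

```text
clock: 46.7
tool_pos: [699.3, 194.6, 492.1]
eef_rot: [-0.0, 0.707, 0.707, -0.0]
wrist_force: [0.7, 0.6, -0.4]
opening: 0.419
```

```bash
python3 - <<'E'
from h import *
for i in range(2):c=capture('wrist')
s=st();c=snap('wrist','w31.png');g=cv2.cvtColor(c['img'],cv2.COLOR_RGB2GRAY)
print(proj(c,[(698.4,y,288) for y in (170,194,220)]).round())
for r in (230,260,290,320): print(r,[int(v) for v in g[r,240:400:5]])
E
```

```text
46.8 [698.7 194.6 493. ] op 0.417 F [-1.2  0.6 -0.2]
[[316. 316.]
 [317. 276.]
 [317. 230.]]
230 [157, 165, 165, 164, 165, 161, 149, 108, 116, 169, 170, 157, 158, 123, 68, 79, 72, 67, 128, 134, 130, 162, 172, 169, 170, 166, 167, 172, 164, 169, 174, 171]
260 [94, 89, 159, 163, 163, 163, 160, 104, 128, 162, 165, 128, 156, 129, 63, 77, 70, 65, 127, 129, 128, 168, 140, 108, 106, 102, 106, 107, 109, 106, 107, 110]
290 [41, 126, 133, 71, 81, 80, 45, 65, 124, 149, 169, 119, 130, 115, 63, 75, 70, 63, 126, 120, 119, 154, 159, 94, 51, 84, 82, 150, 158, 157, 157, 158]
320 [34, 54, 81, 79, 39, 38, 36, 55, 118, 129, 168, 125, 129, 124, 61, 72, 73, 61, 138, 134, 120, 150, 117, 49, 39, 38, 43, 85, 65, 56, 43, 45]
```

move_arm --targets '[{"rx":0,"ry":0,"rz":0,"dx":0,"dy":0,"dz":1.5,"claw":0.42},{"rx":0,"ry":0,"rz":0,"dx":0,"dy":0,"dz":3,"claw":0.42},{"rx":0,"ry":0,"rz":0,"dx":0,"dy":0,"dz":4.4,"claw":0.42},{"rx":0,"ry":0,"rz":0,"dx":0,"dy":0,"dz":4.85,"claw":0.42},{"rx":0,"ry":0,"rz":0,"dx":0,"dy":0,"dz":4.85,"claw":0.2},{"rx":0,"ry":0,"rz":0,"dx":0,"dy":0,"dz":4.85,"claw":0},{"rx":0,"ry":0,"rz":0,"dx":0,"dy":0,"dz":4.85,"claw":0},{"rx":0,"ry":0,"rz":0,"dx":0,"dy":0,"dz":4.85,"claw":0}]' --squeeze 40

```text
clock: 47.52
tool_pos: [699.3, 194.6, 444.7]
eef_rot: [-0.0, 0.707, 0.707, 0.0]
wrist_force: [-2.0, -0.3, 1.0]
opening: 0.121
```

```bash
python3 - <<'E'
from h import *
s=st();x=s['tool_pos'][0]; 
p0=1.61+.098
f=lambda a:np.array([-204*np.cos(a),204*np.sin(a)])
for th in np.arange(1.61,.15,-.058): d=f(th+.098)-f(p0);print(round(th,3),(d/10).round(1).tolist())
E
```

```text
47.52 [699.3 194.6 444.7] op 0.121 F [-2.  -0.3  1. ]
1.61 [0.0, 0.0]
1.552 [-1.2, 0.1]
1.494 [-2.4, 0.2]
1.436 [-3.5, 0.2]
1.378 [-4.7, 0.1]
1.32 [-5.9, -0.0]
1.262 [-7.1, -0.3]
1.204 [-8.2, -0.5]
1.146 [-9.3, -0.9]
1.088 [-10.4, -1.3]
1.03 [-11.5, -1.8]
0.972 [-12.6, -2.3]
0.914 [-13.6, -2.9]
0.856 [-14.6, -3.6]
0.798 [-15.5, -4.3]
0.74 [-16.4, -5.0]
0.682 [-17.3, -5.9]
0.624 [-18.1, -6.7]
0.566 [-18.9, -7.6]
0.508 [-19.6, -8.6]
0.45 [-20.2, -9.6]
0.392 [-20.8, -10.6]
0.334 [-21.3, -11.7]
0.276 [-21.8, -12.8]
0.218 [-22.2, -13.9]
0.16 [-22.5, -15.0]
```

move_arm --targets '[{"rx":0,"ry":0,"rz":0,"dx":0,"dy":-1.2,"dz":-0.1,"claw":0},{"rx":0,"ry":0,"rz":0,"dx":0,"dy":-2.4,"dz":-0.2,"claw":0},{"rx":0,"ry":0,"rz":0,"dx":0,"dy":-3.5,"dz":-0.2,"claw":0},{"rx":0,"ry":0,"rz":0,"dx":0,"dy":-4.7,"dz":-0.1,"claw":0},{"rx":0,"ry":0,"rz":0,"dx":0,"dy":-5.9,"dz":0,"claw":0},{"rx":0,"ry":0,"rz":0,"dx":0,"dy":-7.1,"dz":0.3,"claw":0},{"rx":0,"ry":0,"rz":0,"dx":0,"dy":-8.2,"dz":0.5,"claw":0},{"rx":0,"ry":0,"rz":0,"dx":0,"dy":-9.3,"dz":0.9,"claw":0}]' --squeeze 40

```text
clock: 48.18
tool_pos: [608.0, 194.4, 437.3]
eef_rot: [0.003, 0.707, 0.707, 0.003]
wrist_force: [3.3, -1.8, 5.4]
opening: 0.126
```

move_arm --targets '[{"rx":0,"ry":0,"rz":0,"dx":0,"dy":-1.1,"dz":0.4,"claw":0},{"rx":0,"ry":0,"rz":0,"dx":0,"dy":-2.2,"dz":0.9,"claw":0},{"rx":0,"ry":0,"rz":0,"dx":0,"dy":-3.3,"dz":1.4,"claw":0},{"rx":0,"ry":0,"rz":0,"dx":0,"dy":-4.3,"dz":2.0,"claw":0},{"rx":0,"ry":0,"rz":0,"dx":0,"dy":-5.3,"dz":2.7,"claw":0},{"rx":0,"ry":0,"rz":0,"dx":0,"dy":-6.2,"dz":3.4,"claw":0},{"rx":0,"ry":0,"rz":0,"dx":0,"dy":-7.1,"dz":4.1,"claw":0},{"rx":0,"ry":0,"rz":0,"dx":0,"dy":-8.0,"dz":5.0,"claw":0}]' --squeeze 40

```text
clock: 48.85
tool_pos: [527.7, 194.4, 387.5]
eef_rot: [0.002, 0.707, 0.707, 0.003]
wrist_force: [1.3, -2.1, 5.0]
opening: 0.122
```

move_arm --targets '[{"rx":0,"ry":0,"rz":0,"dx":0,"dy":-0.8,"dz":0.8,"claw":0},{"rx":0,"ry":0,"rz":0,"dx":0,"dy":-1.6,"dz":1.7,"claw":0},{"rx":0,"ry":0,"rz":0,"dx":0,"dy":-2.3,"dz":2.7,"claw":0},{"rx":0,"ry":0,"rz":0,"dx":0,"dy":-2.9,"dz":3.7,"claw":0},{"rx":0,"ry":0,"rz":0,"dx":0,"dy":-3.5,"dz":4.7,"claw":0},{"rx":0,"ry":0,"rz":0,"dx":0,"dy":-4.0,"dz":5.8,"claw":0},{"rx":0,"ry":0,"rz":0,"dx":0,"dy":-4.5,"dz":6.9,"claw":0},{"rx":0,"ry":0,"rz":0,"dx":0,"dy":-4.9,"dz":8.0,"claw":0}]' --squeeze 40

```text
clock: 49.52
tool_pos: [478.5, 194.4, 306.2]
eef_rot: [0.002, 0.707, 0.707, 0.002]
wrist_force: [0.3, -2.0, 3.4]
opening: 0.122
```

```bash
python3 - <<'E'
from h import *
capture('wrist');capture('wrist');s=st()
E
```

```text
49.62 [478.2 194.5 304.7] op 0.124 F [ 2.9 -1.2 -5.5]
```

move_arm --targets '[{"rx":0,"ry":0,"rz":0,"dx":0,"dy":0,"dz":0,"claw":0.25},{"rx":0,"ry":0,"rz":0,"dx":0,"dy":0,"dz":0,"claw":0.3},{"rx":0,"ry":0,"rz":0,"dx":0,"dy":0,"dz":0,"claw":0.3},{"rx":0,"ry":0,"rz":0,"dx":0,"dy":0,"dz":-1.5,"claw":0.3},{"rx":0,"ry":0,"rz":0,"dx":0,"dy":0,"dz":-4,"claw":0.3},{"rx":0,"ry":0,"rz":0,"dx":0,"dy":0,"dz":-5,"claw":0.1},{"rx":0,"ry":0,"rz":0,"dx":0,"dy":0,"dz":-5,"claw":0},{"rx":0,"ry":0,"rz":0,"dx":0,"dy":0,"dz":-5,"claw":0}]' --squeeze 40

```text
clock: 50.28
tool_pos: [478.0, 194.7, 355.2]
eef_rot: [0.0, 0.707, 0.707, 0.001]
wrist_force: [-0.1, 0.5, 0.0]
opening: -0.002
```

move_arm --targets '[{"rx":0,"ry":0,"rz":0,"dx":0,"dy":0,"dz":0,"claw":0},{"rx":0,"ry":0,"rz":0,"dx":0,"dy":-0.1,"dz":1,"claw":0},{"rx":0,"ry":0,"rz":0,"dx":0,"dy":-0.1,"dz":2,"claw":0},{"rx":0,"ry":0,"rz":0,"dx":0,"dy":-0.2,"dz":2.7,"claw":0},{"rx":0,"ry":0,"rz":0,"dx":0,"dy":-0.3,"dz":3.4,"claw":0},{"rx":0,"ry":0,"rz":0,"dx":0,"dy":-0.4,"dz":4.1,"claw":0},{"rx":0,"ry":0,"rz":0,"dx":0,"dy":-0.5,"dz":4.8,"claw":0},{"rx":0,"ry":0,"rz":0,"dx":0,"dy":-0.6,"dz":5.2,"claw":0}]' --squeeze 40

```text
clock: 50.95
tool_pos: [471.2, 194.4, 301.5]
eef_rot: [-0.0, 0.707, 0.707, -0.001]
wrist_force: [-2.2, -0.8, 2.4]
opening: 0.001
```

move_arm --targets '[{"rx":0,"ry":0,"rz":0,"dx":0,"dy":-0.1,"dz":0.3,"claw":0},{"rx":0,"ry":0,"rz":0,"dx":0,"dy":-0.1,"dz":0.6,"claw":0},{"rx":0,"ry":0,"rz":0,"dx":0,"dy":-0.2,"dz":0.9,"claw":0},{"rx":0,"ry":0,"rz":0,"dx":0,"dy":-0.2,"dz":1.1,"claw":0},{"rx":0,"ry":0,"rz":0,"dx":0,"dy":-0.2,"dz":1.3,"claw":0},{"rx":0,"ry":0,"rz":0,"dx":0,"dy":-0.3,"dz":1.5,"claw":0},{"rx":0,"ry":0,"rz":0,"dx":0,"dy":-0.3,"dz":1.6,"claw":0},{"rx":0,"ry":0,"rz":0,"dx":0,"dy":-0.3,"dz":1.6,"claw":0}]' --squeeze 40

```text
clock: 51.62
tool_pos: [468.9, 194.6, 286.6]
eef_rot: [0.0, 0.707, 0.707, 0.0]
wrist_force: [-0.1, 0.2, 0.0]
opening: 0.001
```

move_arm --targets '[{"rx":0,"ry":0,"rz":0,"dx":0,"dy":0,"dz":0.05,"claw":0},{"rx":0,"ry":0,"rz":0,"dx":0,"dy":0,"dz":0.1,"claw":0},{"rx":0,"ry":0,"rz":0,"dx":0,"dy":0,"dz":0.15,"claw":0},{"rx":0,"ry":0,"rz":0,"dx":0,"dy":0,"dz":0.2,"claw":0},{"rx":0,"ry":0,"rz":0,"dx":0,"dy":0,"dz":0.25,"claw":0},{"rx":0,"ry":0,"rz":0,"dx":0,"dy":0,"dz":0.3,"claw":0},{"rx":0,"ry":0,"rz":0,"dx":0,"dy":0,"dz":0.3,"claw":0},{"rx":0,"ry":0,"rz":0,"dx":0,"dy":0,"dz":0.3,"claw":0}]' --squeeze 40

```text
clock: 52.28
tool_pos: [468.7, 194.6, 285.3]
eef_rot: [0.0, 0.707, 0.707, 0.001]
wrist_force: [-2.3, -1.5, 12.6]
opening: 0.002
```

move_arm --targets '[{"rx":0,"ry":0,"rz":0,"dx":0,"dy":0,"dz":0.1,"claw":0},{"rx":0,"ry":0,"rz":0,"dx":0,"dy":0,"dz":0.2,"claw":0},{"rx":0,"ry":0,"rz":0,"dx":0,"dy":0,"dz":0.2,"claw":0},{"rx":0,"ry":0,"rz":0,"dx":0,"dy":0,"dz":0.2,"claw":0},{"rx":0,"ry":0,"rz":0,"dx":0,"dy":0,"dz":0.2,"claw":0},{"rx":0,"ry":0,"rz":0,"dx":0,"dy":0,"dz":0.2,"claw":0},{"rx":0,"ry":0,"rz":0,"dx":0,"dy":0,"dz":0.2,"claw":0},{"rx":0,"ry":0,"rz":0,"dx":0,"dy":0,"dz":0.2,"claw":0}]' --squeeze 40

```text
clock: 52.95
tool_pos: [468.6, 194.6, 285.0]
eef_rot: [0.0, 0.707, 0.707, 0.001]
wrist_force: [-6.9, -3.2, 24.5]
opening: 0.003
```

move_arm --targets '[{"rx":0,"ry":0,"rz":0,"dx":0,"dy":0,"dz":-1,"claw":0},{"rx":0,"ry":0,"rz":0,"dx":0,"dy":0,"dz":-4,"claw":0},{"rx":0,"ry":0,"rz":0,"dx":0,"dy":0,"dz":-7,"claw":0},{"rx":0,"ry":0,"rz":0,"dx":-2.5,"dy":1.7,"dz":-8,"claw":0},{"rx":0,"ry":0,"rz":0,"dx":-5.5,"dy":3.8,"dz":-8,"claw":0},{"rx":0,"ry":0,"rz":0,"dx":-8.5,"dy":5.9,"dz":-8,"claw":0},{"rx":0,"ry":0,"rz":0,"dx":-10.2,"dy":7.1,"dz":-8,"claw":0},{"rx":0,"ry":0,"rz":0,"dx":-10.4,"dy":7.27,"dz":-8,"claw":0}]' --squeeze 40

```text
clock: 53.62
tool_pos: [543.3, 87.9, 361.6]
eef_rot: [0.001, 0.709, 0.706, 0.0]
wrist_force: [0.5, 0.3, -0.5]
opening: 0.004
```

```bash
python3 - <<'E'
from h import *
for i in range(3): c=capture('wrist')
st()
C={'wrist':snap('wrist'),'scene':snap('scene'),'side':snap('side')};G={}
for n,c in C.items():
    hsv=cv2.cvtColor(c['img'],cv2.COLOR_RGB2HSV)
    m=((hsv[...,0]>48)&(hsv[...,0]<80)&(hsv[...,1]>90)&(hsv[...,2]>40)).astype(np.uint8)
    k,l,s,ce=cv2.connectedComponentsWithStats(m)
    for i in range(1,k):
        if s[i,4]>15: print(n,'green',ce[i].round(1),s[i].tolist(),onz(c,[ce[i]],92)[0].round(1))
o=[cv2.resize(C['scene']['img'][140:300,320:500],(400,400)),cv2.resize(C['side']['img'][230:430,120:340],(400,400))]
cv2.imwrite('pics/fin.png',np.hstack(o)[:,:,::-1])
# bar of the shut hood in scene view
print(proj(C['scene'],[(467.5,150,106),(467.5,240,106)]).round(),proj(C['side'],[(467.5,150,106),(467.5,240,106)]).round())
E
```

```text
53.77 [541.   90.7 361.2] op 0.001 F [ 0.2  0.9 -0.8]
wrist green [422.1 242.9] [412, 227, 21, 33, 592] [617.9  90.7  92. ]
wrist green [314.5 248.1] [298, 232, 33, 33, 837] [539.2  86.8  92. ]
scene green [363.3 207.6] [358, 205, 11, 7, 58] [524.3  97.   92. ]
scene green [376.7 238.3] [370, 236, 15, 6, 63] [625.8  87.9  92. ]
side green [251.2 275.4] [244, 269, 15, 14, 115] [618.2  91.4  92. ]
side green [289.  294.9] [282, 288, 16, 16, 181] [545.1  85.8  92. ]
[[379. 183.]
 [420. 178.]] [[304. 347.]
 [261. 399.]]
```

View pics/fin.png

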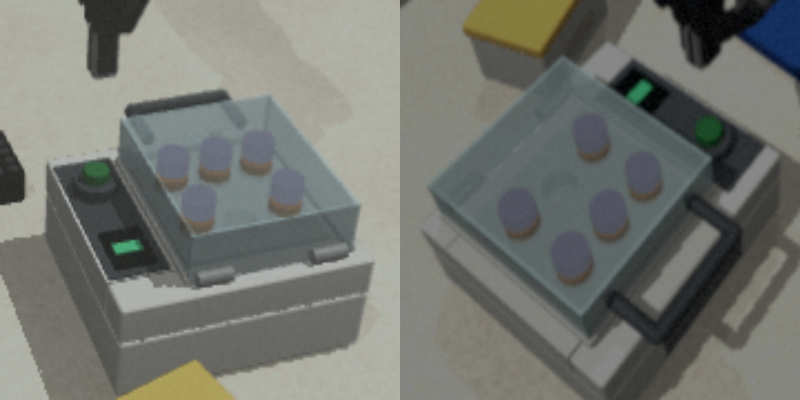

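The hood is shut: the bar is at side (307,346)/(263,396), against predicted (304,347)/(261,399). All five vials stand beneath it. Next, the key.

```bash
python3 - <<'E'
from h import *
c=capture('scene');d=capture('side');w=capture('wrist');st()
print(tri([(c,(363.3,207.6)),(d,(289,294.9))]),tri([(w,(314.5,248.1)),(c,(363.3,207.6))]),tri([(c,(376.7,238.3)),(d,(251.2,275.4))]))
E
```

```text
54.07 [540.8  91.4 361.8] op 0.003 F [-0.8  0.  -0.2]
(array([539.8,  91.4, 102.7]), [0.2, 0.2]) (array([539.4,  91. , 102.8]), [0.3, 0.3]) (array([620.7,  89.6,  88. ]), [0.3, 0.3])
```

move_arm --targets '[{"rx":0,"ry":0,"rz":0,"dx":0.06,"dy":-0.08,"dz":1,"claw":0},{"rx":0,"ry":0,"rz":0,"dx":0.06,"dy":-0.08,"dz":3,"claw":0},{"rx":0,"ry":0,"rz":0,"dx":0.06,"dy":-0.08,"dz":5,"claw":0},{"rx":0,"ry":0,"rz":0,"dx":0.06,"dy":-0.08,"dz":6.5,"claw":0},{"rx":0,"ry":0,"rz":0,"dx":0.06,"dy":-0.08,"dz":7.3,"claw":0},{"rx":0,"ry":0,"rz":0,"dx":0.06,"dy":-0.08,"dz":7.7,"claw":0},{"rx":0,"ry":0,"rz":0,"dx":0.06,"dy":-0.08,"dz":7.7,"claw":0},{"rx":0,"ry":0,"rz":0,"dx":0.06,"dy":-0.08,"dz":7.7,"claw":0}]' --squeeze 40

```text
clock: 54.73
tool_pos: [540.7, 91.3, 285.1]
eef_rot: [0.0, 0.707, 0.707, 0.0]
wrist_force: [0.0, 0.0, -0.2]
opening: -0.003
```

move_arm --targets '[{"rx":0,"ry":0,"rz":0,"dx":0,"dy":0,"dz":0.2,"claw":0},{"rx":0,"ry":0,"rz":0,"dx":0,"dy":0,"dz":0.4,"claw":0},{"rx":0,"ry":0,"rz":0,"dx":0,"dy":0,"dz":0.6,"claw":0},{"rx":0,"ry":0,"rz":0,"dx":0,"dy":0,"dz":0.8,"claw":0},{"rx":0,"ry":0,"rz":0,"dx":0,"dy":0,"dz":1.0,"claw":0},{"rx":0,"ry":0,"rz":0,"dx":0,"dy":0,"dz":1.1,"claw":0},{"rx":0,"ry":0,"rz":0,"dx":0,"dy":0,"dz":1.2,"claw":0},{"rx":0,"ry":0,"rz":0,"dx":0,"dy":0,"dz":1.2,"claw":0}]' --squeeze 40

```text
clock: 55.4
tool_pos: [540.9, 91.2, 274.4]
eef_rot: [0.001, 0.707, 0.707, 0.001]
wrist_force: [-1.5, -0.3, 10.8]
opening: -0.0
```

move_arm --targets '[{"rx":0,"ry":0,"rz":0,"dx":0,"dy":0,"dz":0.1,"claw":0},{"rx":0,"ry":0,"rz":0,"dx":0,"dy":0,"dz":0.2,"claw":0},{"rx":0,"ry":0,"rz":0,"dx":0,"dy":0,"dz":0.3,"claw":0},{"rx":0,"ry":0,"rz":0,"dx":0,"dy":0,"dz":0.3,"claw":0},{"rx":0,"ry":0,"rz":0,"dx":0,"dy":0,"dz":0.3,"claw":0},{"rx":0,"ry":0,"rz":0,"dx":0,"dy":0,"dz":0.3,"claw":0},{"rx":0,"ry":0,"rz":0,"dx":0,"dy":0,"dz":0.3,"claw":0},{"rx":0,"ry":0,"rz":0,"dx":0,"dy":0,"dz":0.3,"claw":0}]' --squeeze 40

```text
clock: 56.07
tool_pos: [540.7, 91.2, 274.0]
eef_rot: [0.001, 0.707, 0.707, 0.002]
wrist_force: [-7.2, -0.8, 27.1]
opening: -0.0
```

The key is at its hard stop: 27 N, with only 0.4 mm more travel. Lift off and check.

move_arm --targets '[{"rx":0,"ry":0,"rz":0,"dx":0,"dy":0,"dz":-0.5,"claw":0},{"rx":0,"ry":0,"rz":0,"dx":0,"dy":0,"dz":-1.5,"claw":0},{"rx":0,"ry":0,"rz":0,"dx":0,"dy":0,"dz":-4,"claw":0},{"rx":0,"ry":0,"rz":0,"dx":0,"dy":0,"dz":-7,"claw":0},{"rx":0,"ry":0,"rz":0,"dx":0,"dy":0,"dz":-9,"claw":0},{"rx":0,"ry":0,"rz":0,"dx":0,"dy":0,"dz":-9.2,"claw":0},{"rx":0,"ry":0,"rz":0,"dx":0,"dy":0,"dz":-9.2,"claw":0},{"rx":0,"ry":0,"rz":0,"dx":0,"dy":0,"dz":-9.2,"claw":0}]' --squeeze 40

```text
clock: 56.73
tool_pos: [540.2, 91.1, 360.9]
eef_rot: [-0.0, 0.707, 0.707, -0.001]
wrist_force: [-0.1, 0.5, -0.6]
opening: -0.001
```

```bash
python3 - <<'E'
from h import *
st();C=[snap('scene'),snap('side')];G=[]
for c,o in zip(C,('scene0.png','side0.png')):
    hsv=cv2.cvtColor(c['img'],cv2.COLOR_RGB2HSV)
    m=((hsv[...,0]>48)&(hsv[...,0]<80)&(hsv[...,1]>90)&(hsv[...,2]>40)).astype(np.uint8)
    k,l,s,ce=cv2.connectedComponentsWithStats(m);G.append([ce[i] for i in range(1,k) if s[i,4]>15])
    a=cv2.imread('pics/'+o)[:,:,::-1];y=lambda im:((lambda h:(h[...,0]>18)&(h[...,0]<30)&(h[...,1]>130)&(h[...,2]>90))(cv2.cvtColor(np.ascontiguousarray(im),cv2.COLOR_RGB2HSV))).nonzero()
    print('yellow centroid before/after',[np.round([v.mean() for v in y(im)],1) for im in (a,c['img'])])
print(G[0],G[1],tri([(C[0],min(G[0],key=lambda p:p[1])),(C[1],max(G[1],key=lambda p:p[1]))]))
job.job_done()
E
```

```text
56.73 [540.2  91.1 360.9] op -0.001 F [-0.1  0.5 -0.6]
yellow centroid before/after [array([ 87.6, 492.6]), array([ 49.3, 508.4])]
yellow centroid before/after [array([228.2, 192.1]), array([228.2, 192.1])]
[array([363.21818182, 207.52727273]), array([376.64516129, 238.29032258])] [array([251.28205128, 275.47008547]), array([289.1147541 , 294.81420765])] (array([539.7,  91.2, 102.9]), [0.2, 0.2])
the job is handed in; nothing more can be done
```

I folded the hood upright and put all five purple-capped vials from the tray into wells: three in the front row, two at the ends of the rear row. Each vial was pressed to the bottom with about 4–9 N. I then folded the hood down slowly, pushed it onto its stop, pressed the start key to its stop with 27 N, let it go and handed the job in at about 57 s.

**Last checks:**
- **Vials:** before the hood was closed, all five caps were over their wells, and the tray was empty. After closing, all five still stood upright under the hood.
- **Hood:** the handle bar was within about 3 px of where it should be when shut, and the hood did not give under 24 N.
- **Key:** its height read 102.9 mm after release, against 102.7 mm before pressing, so it sprang back out.
- **Arm:** it ended clear of everything, with the wrist force near zero.
- **Tip box:** it did not move in the side view.

**Failed or disagreed:**
- **Tip box, scene camera:** the yellow-colour check disagreed between its two pictures (centroid shifted). Other yellow objects in the background may have caused this, so I relied on the side view.
- **Rack and jar:** I did not measure whether these moved. The arm only passed well above the rack and did not go to the jar.
- **Hood nudge:** the gripper leaned on the upright hood with about 3 N once. It stayed upright, and I turned the jaws for the rear wells after that.
- **Wrist camera:** it was about 1–2 mm off, which I corrected for before placing.

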